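# Set a collet chuck in the tightening fixture and free its nut for a cutter

### The job

Take the collet chuck out of the tool-holder rack and lower it gently into the socket of the tightening fixture, so that its two drive slots drop over the keys and its flange sits down flat on the block. Then screw its nut clockwise until it bottoms out, back it off a quarter turn so that a cutter will slip in, and finish still gripping the nut there: do not let go of it. Leave the other tooling where it is.

Things in the scene. Friction and masses are not known exactly. Their poses are not given: they have to be found in the camera images.
- chuck_flange (a point): Collet chuck (0.6 to 0.85 kg): upright steel taper holder in one of the rack's three pockets, with an empty collet (a hole, no cutter) on top. Point: centre of the flange's underside, which rests on the rack's plate; z up along its axis. Flange 46 mm across, 20 mm high, two drive slots 16.5 mm wide through its rim at its +x and -x sides (half a turn makes no difference)
- chuck_stud (a point): Lower end of the chuck's pull stud, on its axis, 72 mm below the flange's underside; the taper between narrows from 32 to 18 mm. To leave the pocket or enter the fixture the chuck must be raised by more than 72 mm (80 mm over the fixture's keys)
- nut_centre (a point): Centre of the chuck's nut, on its axis, half-way up. Round steel nut 42 mm across, 20 mm high, six spanner slots, fine knurl; 50 mm above the flange's underside when bottomed out, 0.24 mm higher per rad unscrewed; nothing stands above it. Below it the body is 37 mm across down to the flange. The chuck may be lifted by it. The two other holders are taller, 100 mm away
- collet_nut (a joint): Turn of the nut on the chuck, rad: 0 = bottomed out on a hard stop, positive = unscrewed (anticlockwise from above). Right-hand thread, 1.5 mm pitch, already started, 2.0 to 4.2 rad from the stop at first. Steady drag of about 0.1 N m; it stays where it is left
- socket_mouth (a point): Tightening fixture, fixed: aluminium block 88 x 88 mm on a dark plate 150 x 110 x 12 mm. Point: centre of the round bore (33.5 mm wide, 76 mm deep) in its top face, 88 mm above the bench; z up. Two drive keys, 15 mm wide, 8 mm high, bevelled on top, stand 18 to 32 mm from the bore's centre at its +x and -x; the chuck's slots go over them with about 2 degrees of play, its flange then lies on the face
- rack: Storage rack, fixed: a grey plate 100 x 320 mm (x by y), its top 88 mm above the bench, with three pockets in a row along its y at -100, 0 and +100 mm; origin under its centre at bench height
- endmill_holder: Bystander, loose in the rack: taper holder with a 16 mm end mill pointing up, top 114 mm above the rack's plate. Origin at the centre of its flange's underside
- drill_chuck: Bystander, loose in the rack: taper holder with a drill chuck 41 mm across, top 100 mm above the rack's plate. Origin at the centre of its flange's underside
- hook_spanner: Bystander: flat steel hook spanner about 200 mm long and 8 mm high lying beside the fixture. Origin near its middle, on the bench
- side_cutter: Bystander: toothed steel disc cutter 82 mm across, 15 mm high, lying flat in front of the rack
- tap_box: Bystander: small closed plastic box 90 x 50 x 19 mm lying in front of the rack
- caliper: Bystander: steel caliper 230 mm long, 13 mm high, lying beyond the rack
- setup_block: Bystander: steel block 76 x 51 x 25 mm with small holes, lying beyond the fixture

How it is judged:
By the outcome, as a careful person would: the job done as asked, in the order asked, and still so for the second after the job is handed in, while the arm keeps its last pose, push and grip.
It also fails if it takes over 59 s, if anything falls off the work surface, if the arm or the gripper's body presses on something with over 40 N, if the wrist force passes 120 N, or if a joint passes its speed limit or range.

### The arm

A 7-joint arm with a two-finger parallel gripper is mounted at the origin on the work surface. World frame = base frame: x ahead of the robot, y to its left, z up, the work surface at z = 0. Lengths are in m, angles in rad, forces in N, time in s.
With the tool pointing down it reaches from about 0.425 to 0.925 m from the base axis. Payload 6.8 kg.
Tool frame: the origin (TCP) lies between the finger pads; the fingertips stand 14 mm ahead of it and the grasp point (between the pads) lies 5 mm behind it; z points along the fingers, y is the direction in which the jaws open and shut (so a half turn about z gives the same grasp; the last joint's range is limited). The gripper opens to 85 mm and grips with 20 to 120 N. Pads are 22 mm wide; open, the fingers measure 114 mm over their backs; the gripper's body (76 mm by 85 mm) begins 54 mm behind the grasp point. The pads swing forward as they close: fully open they stand 13 mm farther back than shut.
Start: joints at [-1.231, 0.477, 0.022, 1.555, -0.011, 1.109, -0.083], TCP at [0.292, 0.608, 0.245] pointing down, gripper open.
Joint ranges: [-2.96, 2.96], [-0.34, 2.1], [-1.41, 1.46], [0.24, 2.44], [-1.37, 4.51], [0.17, 1.92], [-2.96, 2.96]. Speed limits (rad/s): [2.39, 2.39, 3.14, 3.14, 3.14, 3.14, 3.14].

### API

Orientations are given as a unit quaternion [w, x, y, z].
In Python, from station import bot gives the robot as it stands.
- The arm moves only by the shell command python3 -m crank 'ROWS' [FORCE]. ROWS is JSON, a list of rows, each a list of 3 entries, a list of its own where there are three numbers: the shift along the tool's x, y, z in m, then the turn, a rotation vector about the tool's x, y, z in degrees, then the finger opening in m, from 0 to 0.0854. A call has 1 to 10 rows; each row shifts and turns the commanded pose from where the row before left it, along the tool's axes as they then stand; what a row does not reach is not made up. A row lasts 1/8 s, in which the tool goes at most 62.5 mm and 10.7 degrees, less where a joint would pass 70% of its speed; a pose out of reach is approached as far as the arm can. A call is refused whole if a number of a shift passes 0.0625 or a number of a turn 10.7, either way. A call with a gripper value outside its range is refused whole. The fingers move at their own pace and stop on an object; FORCE is the grip in N (left out, the last holds). Time passes only in rows, so rows that do not move let the fingers close. It gives the time, the measured TCP pose, the force and the opening at its end, in the units of the state.
- bot.get_obs(): the state, without advancing time (a new reading comes with each control period).
- bot.read_camera(name): name is "scene" or "side" or "wrist"; returns (picture, depth): 420x560x3 uint8, red, green, blue; 420x560 float32, m along the optical axis (not along the pixel's ray), 0 where there is no reading.
- bot.calibration(name): a dict with "fx", "fy", "cx", "cy" (pixels), "extrinsics" (4x4, takes a point from camera to world coordinates). Camera axes: x right, y down, z forward; pixel columns grow to the right and rows downward; lengths in m; the calibration is good to about 2 mm. A picture is of the moment at which its call begins: read the wrist's pose just before it. calibration takes no time and is no camera call; for the wrist camera it gives the pose at the moment of the call.
- bot.hand_in(): hands the job in, once; it reports no verdict.
The state is a dict: "t": time; "q": joint angles; "joint_vel": joint speeds; "joint_torque": joint torques, N m; "eef_pos": TCP position; "tool_rot": TCP orientation; "contact_force": force on the tool from outside, world axes, zero at the start; "torque": the same for the moment, N m; "gripper_width": opening from 0.0 (shut) to 1.0 (fully open).
Only numpy, scipy, OpenCV 4.12 (cv2) and the standard library are available. Lean on these libraries where they do the work, as an engineer would, in place of code of your own. Each camera call takes 0.05 s, during which the arm holds its last target.

## Working session

There is one attempt and no reset: what is moved stays moved. The work goes in short steps, Python scripts to look and compute and a shell command to move; the robot and the scene stay as the last step left them, time stands still between calls to the robot, and variables do not carry over. Pictures are saved under pics/ and viewed, and the job is handed in when it is done.

```bash
ls; mkdir -p pics; python3 - <<'E'
from station import bot
import cv2
o=bot.get_obs();print(o)
for n in("scene","side","wrist"):
    c=bot.calibration(n);print(n,c)
    p,d=bot.read_camera(n);cv2.imwrite(f"pics/{n}0.png",p[:,:,::-1])
    import numpy as np;np.savez(f"pics/{n}0.npz",p=p,d=d,E=c["extrinsics"],k=[c["fx"],c["fy"],c["cx"],c["cy"]])
E
```

```text
pics
{'t': 0.0, 'q': array([-1.23111845,  0.47780572,  0.02234173,  1.55645063, -0.01153308,
        1.10930295, -0.08310017]), 'joint_vel': array([-0.00182644,  0.0001463 ,  0.00085057,  0.00035228,  0.00022248,
        0.00040733, -0.0025845 ]), 'joint_torque': array([-1.46516404e-04, -5.96459234e+01,  1.60778258e+00, -2.81176096e+01,
        1.25245628e-02,  9.57439392e-03, -7.10481615e-06]), 'eef_pos': array([0.29200877, 0.60793773, 0.2443223 ]), 'tool_rot': array([-1.50926213e-04,  2.22020681e-01,  9.75041523e-01, -9.06983229e-04]), 'contact_force': array([ 0.4040196 , -0.52898365, -0.5837153 ]), 'torque': array([ 0.0113657 ,  0.05474316, -0.01754273]), 'gripper_width': 0.9975863057878177}
scene {'fx': 495.5047607861555, 'fy': 495.5047607861555, 'cx': 276.1609647218627, 'cy': 211.31373431452602, 'extrinsics': array([[-0.26019516,  0.71486647, -0.64904885,  1.46288916],
       [ 0.96536905,  0.17937404, -0.18944009,  0.23796121],
       [-0.01900185, -0.67586307, -0.73678222,  1.12171131],
       [ 0.        ,  0.        ,  0.        ,  1.        ]])}
side {'fx': 401.9130127756348, 'fy': 401.9130127756348, 'cx': 275.7391210040711, 'cy': 211.61170494760518, 'extrinsics': array([[ 0.86761125, -0.39255684,  0.30520458,  0.33458897],
       [-0.49690147, -0.66173036,  0.56142841, -0.48033325],
       [-0.01842943, -0.63875821, -0.76918678,  0.7367308 ],
       [ 0.        ,  0.        ,  0.        ,  1.        ]])}
wrist {'fx': 322.0456527171255, 'fy': 322.0456527171255, 'cx': 274.1049907244938, 'cy': 211.0593648420297, 'extrinsics': array([[ 0.43296078,  0.86522312,  0.25285158,  0.22801767],
       [ 0.90141112, -0.41504243, -0.12327928,  0.63894141],
       [-0.00171995,  0.28129832, -0.95961883,  0.3729612 ],
       [ 0.        ,  0.        ,  0.        ,  1.        ]])}
```

View pics/scene0.png

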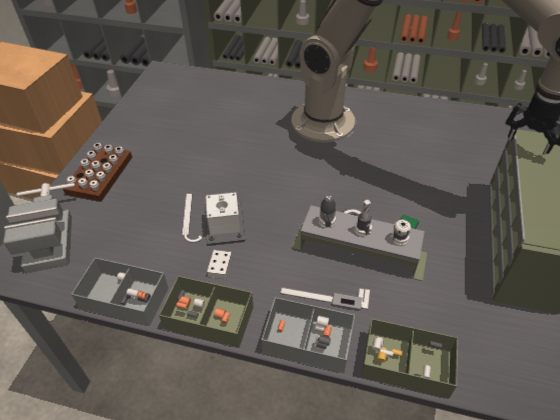

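View pics/side0.png

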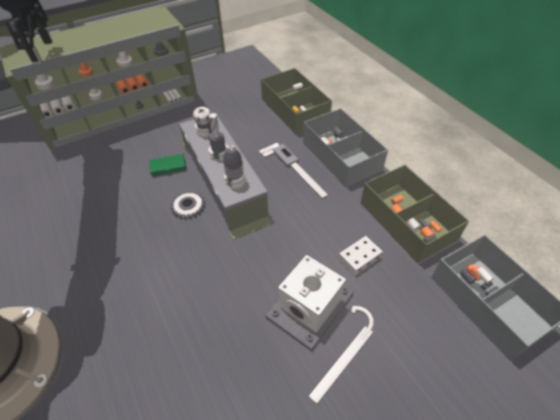

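View pics/wrist0.png

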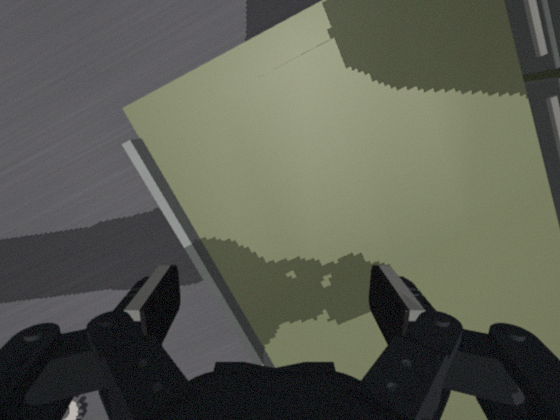

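The scene view shows the fixture at about (223,207) and the rack at about (362,240). The chuck is probably the silver holder at (402,230), the rack end nearest the cabinet. I'll enlarge the crops and compute 3D.

```bash
cat > h.py <<'E'
import numpy as np,cv2
def load(n):
    z=np.load(f"pics/{n}.npz");return z["p"],z["d"],z["E"],z["k"]
def pts(d,E,k):
    v,u=np.mgrid[:d.shape[0],:d.shape[1]]
    X=np.stack([(u-k[2])/k[0]*d,(v-k[3])/k[1]*d,d,np.ones_like(d)],-1)
    W=X@E.T
    W=W[...,:3];W[d<=0]=np.nan
    return W
def snap(n,tag):
    from station import bot
    c=bot.calibration(n);p,d=bot.read_camera(n);cv2.imwrite(f"pics/{tag}.png",p[:,:,::-1])
    np.savez(f"pics/{tag}.npz",p=p,d=d,E=c["extrinsics"],k=[c["fx"],c["fy"],c["cx"],c["cy"]])
    return load(tag)
def crop(tag,u0,v0,u1,v1,s,out):
    p=load(tag)[0];cv2.imwrite(f"pics/{out}.png",cv2.resize(p[v0:v1,u0:u1,::-1],None,fx=s,fy=s,interpolation=cv2.INTER_CUBIC))
E
python3 - <<'E'
from h import *
a=cv2.resize(load("scene0")[0][180:290,285:435,::-1],(600,440),interpolation=2)
cv2.imwrite("pics/c1.png",a)
crop("scene0",170,170,290,280,5,"c2")
crop("side0",140,90,290,250,4,"c3")
crop("side0",250,230,390,360,4,"c4")
for n in("scene0","side0"):
    p,d,E,k=load(n);W=pts(d,E,k)
    for u,v in {"scene0":[(402,230),(402,222),(365,212),(328,205),(223,207),(222,197),(360,235),(500,150),(520,200)],"side0":[(203,115),(217,140),(233,160),(312,283),(215,180),(100,50),(170,165),(188,205)]}[n]:
        print(n,u,v,W[v,u].round(4))
E
```

```text
scene0 402 230 [0.5866 0.3175 0.1449]
scene0 402 222 [0.5636 0.3146 0.1499]
scene0 365 212 [0.5727 0.2173 0.172 ]
scene0 328 205 [0.57   0.1198 0.1705]
scene0 223 207 [ 0.58   -0.1766  0.0959]
scene0 222 197 [ 0.543  -0.1926  0.0958]
scene0 360 235 [0.585  0.2146 0.0927]
scene0 500 150 [0.0181 0.6172 0.0036]
scene0 520 200 [0.503  0.5786 0.2377]
side0 203 115 [0.5671 0.2967 0.1497]
side0 217 140 [0.5599 0.2018 0.1446]
side0 233 160 [0.5536 0.1012 0.1669]
side0 312 283 [ 0.5759 -0.1734  0.0565]
side0 215 180 [0.5202 0.1431 0.0883]
side0 100 50 [0.4192 0.5763 0.2267]
side0 170 165 [0.4621 0.3203 0.018 ]
side0 188 205 [0.4514 0.1702 0.0157]
```

View pics/c1.png

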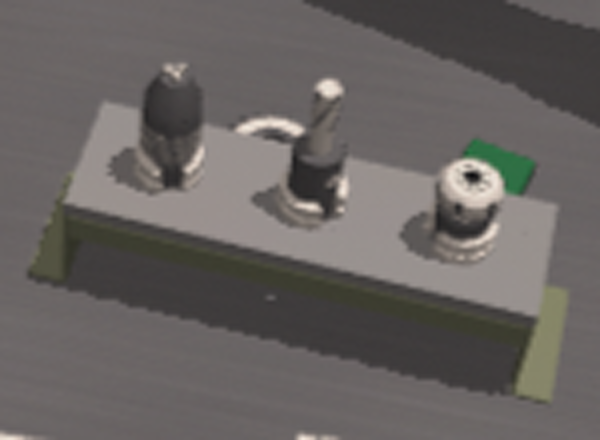

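View pics/c2.png

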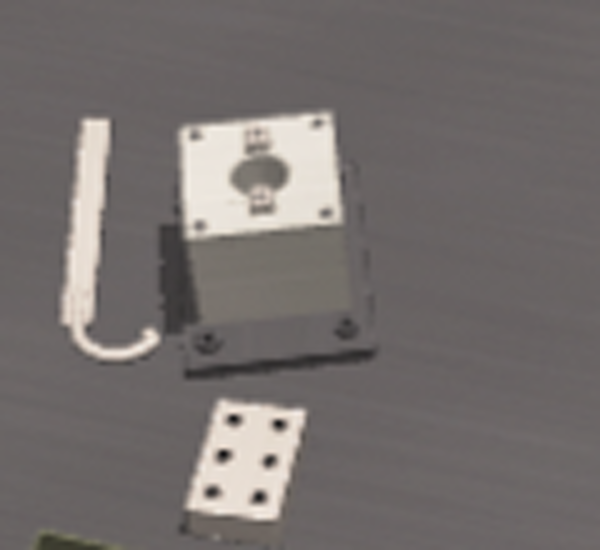

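View pics/c3.png

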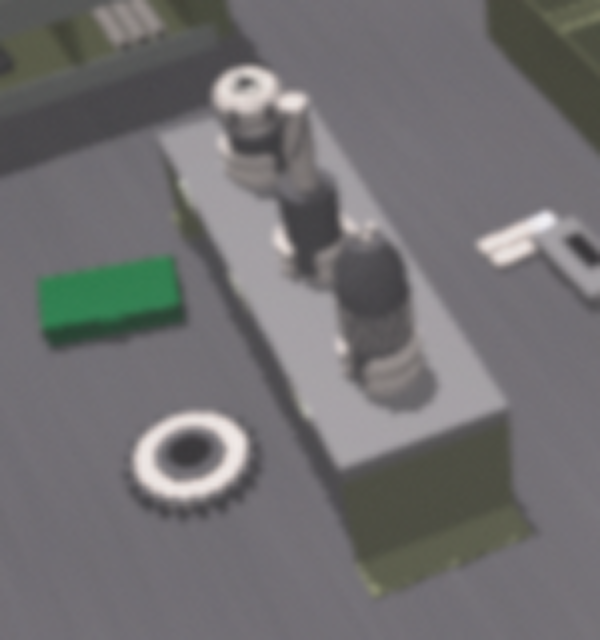

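View pics/c4.png

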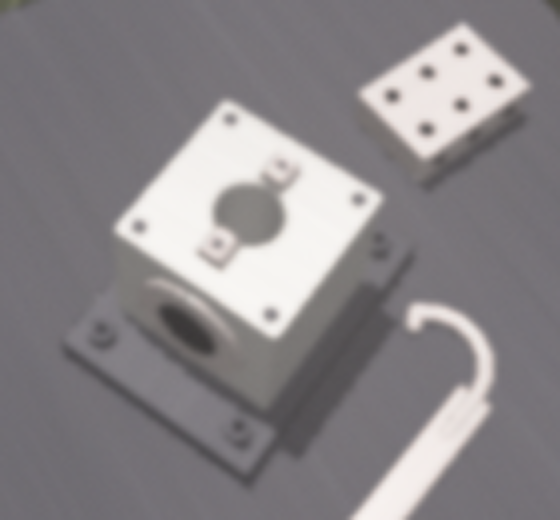

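```bash
python3 - <<'E'
from h import *
from scipy.spatial.transform import Rotation as R
p,d,E,k=load("wrist0");W=pts(d,E,k)
q=np.array([-1.50926213e-04,2.22020681e-01,9.75041523e-01,-9.06983229e-04])
T=np.eye(4);T[:3,:3]=R.from_quat(q[[1,2,3,0]]).as_matrix();T[:3,3]=[0.29200877,0.60793773,0.2443223]
print(T.round(3));print((np.linalg.inv(T)@E).round(4))
for u,v in[(270,150),(270,260),(350,280),(400,150),(60,200)]:print(u,v,W[v,u].round(3))
E
cat >> h.py <<'E'
from scipy.spatial.transform import Rotation as R
E
```

```text
[[-0.901  0.433 -0.001  0.292]
 [ 0.433  0.901 -0.002  0.608]
 [-0.    -0.002 -1.     0.244]
 [ 0.     0.     0.     1.   ]]
[[-0.000e+00 -9.597e-01 -2.812e-01  7.110e-02]
 [ 1.000e+00 -0.000e+00  1.000e-04  0.000e+00]
 [-1.000e-04 -2.812e-01  9.597e-01 -1.286e-01]
 [ 0.000e+00  0.000e+00  0.000e+00  1.000e+00]]
270 150 [0.24  0.631 0.228]
270 260 [0.289 0.607 0.227]
350 280 [0.315 0.639 0.227]
400 150 [0.265 0.683 0.227]
60 200 [ 0.203  0.366 -0.001]
```

```bash
python3 -m crank '[[[0,0,-0.06],[0,0,0],0.0854],[[-0.04,-0.016,-0.02],[0,0,0],0.0854],[[-0.054,-0.0215,0],[0,0,0],0.0854],[[-0.054,-0.0215,0],[0,0,0],0.0854],[[-0.054,-0.0215,0],[0,0,0],0.0854],[[-0.054,-0.0215,0],[0,0,0],0.0854],[[-0.054,-0.0215,0],[0,0,0],0.0854],[[-0.04,-0.016,0],[0,0,0],0.0854],[[-0.028,-0.0115,0.04],[0,0,0],0.0854],[[0,0,0],[0,0,0],0.0854]]'; python3 - <<'E'
from h import *
snap("wrist","w1")
from station import bot
o=bot.get_obs();print(o['q'].round(3),o['eef_pos'],o['tool_rot'],o['t'])
E
```

```text
t: 1.4
eef_pos: [0.5678, 0.3045, 0.2818]
tool_rot: [-0.002, 0.225, 0.974, -0.003]
contact_force: [-0.5, 1.0, 0.6]
gripper_width: 0.998
[-0.714  0.4    0.165  1.594 -0.07   1.157  0.587] [0.56731286 0.30725214 0.28367963] [-0.00118626  0.22314545  0.97478351 -0.00134222] 1.45
```

View pics/w1.png

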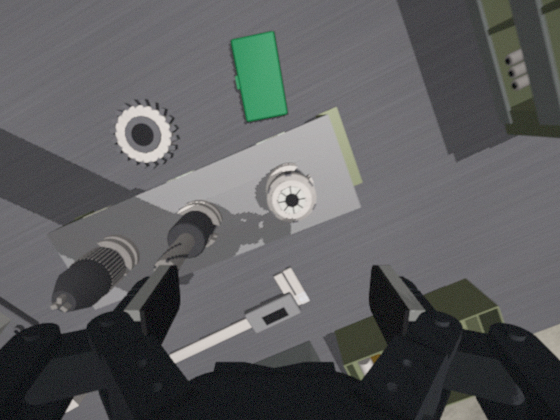

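The wrist view shows the chuck nut at about (291,197), with its slot features and the flange visible above and behind it. Next I'll enlarge that area.

```bash
python3 - <<'E'
from h import *
crop("w1",245,145,345,235,8,"c5")
p,d,E,k=load("w1");W=pts(d,E,k)
np.set_printoptions(suppress=True)
m=(W[...,2]>.143)&(W[...,2]<.156)&(abs(W[...,0]-.567)<.05)&(abs(W[...,1]-.307)<.05)
P=W[m];print(len(P),P.mean(0),np.median(P[:,2]),P.min(0),P.max(0))
c=m.astype(np.uint8);cs,_=cv2.findContours(c,0,1);q=max(cs,key=cv2.contourArea)
(x,y),r=cv2.minEnclosingCircle(q);print(x,y,r, cv2.fitEllipse(q))
e=cv2.convexHull(P[:,:2].astype(np.float32)*1000);print(cv2.minEnclosingCircle(e),cv2.fitEllipse(e))
for n in("scene0","side0"):
    pp,d,E,k=load(n);V=pts(d,E,k)
    m=(V[...,2]>.144)&(V[...,2]<.156)&(abs(V[...,0]-.567)<.05)&(abs(V[...,1]-.307)<.05)
    P=V[m];print(n,len(P),P.mean(0),P.min(0),P.max(0))
E
```

```text
1869 [0.56851191 0.31878942 0.14837604] 0.14884212726797508 [0.54876898 0.29742114 0.14300892] [0.59087882 0.33937117 0.1525069 ]
291.0 198.5 24.96507453918457 ((290.99432373046875, 198.3841094970703), (47.31810760498047, 48.65620040893555), 79.09495544433594)
((569.8665771484375, 318.4219970703125), 21.37256622314453) ((569.8406372070312, 318.43267822265625), (41.80344772338867, 42.31592559814453), 93.90430450439453)
scene0 138 [0.57354036 0.31781547 0.14866191] [0.55049473 0.29798283 0.14423103] [0.59534692 0.3386964  0.15495115]
side0 138 [0.56848956 0.313614   0.14751343] [0.54994373 0.29607424 0.14412666] [0.5887242  0.33624241 0.1523041 ]
```

View pics/c5.png

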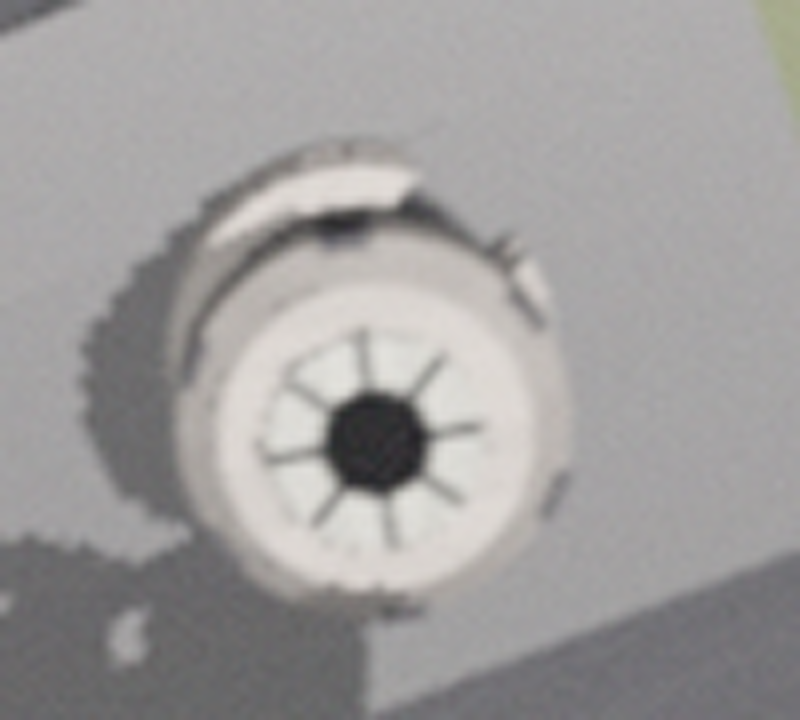

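```bash
cat >> h.py <<'E'
def ray(tag,u,v,z):
    p,d,E,k=load(tag);r=E[:3,:3]@np.array([(u-k[2])/k[0],(v-k[3])/k[1],1]);o=E[:3,3]
    return o+r*(z-o[2])/r[2]
E
python3 - <<'E'
from h import *
c=np.array([.5698,.3184])
for z in(.108,):
  for a,b in((415,188),(512,245),(545,320),(415,205),(495,255)):
    P=ray("w1",a/8+245,b/8+145,z)[:2]-c;print(z,(P*1000).round(1),np.hypot(*P)*1000,np.degrees(np.arctan2(P[1],P[0])))
P=pts(*load("w1")[1:])
# ortho height map of chuck area
X,Y=P[...,0],P[...,1]
m=(P[...,2]>.085)&(abs(X-.57)<.04)&(abs(Y-.318)<.04)
img=np.zeros((400,400,3),np.uint8);pp=load("w1")[0]
for u,v in zip(*np.nonzero(m)):
    i=int((X[u,v]-.57)*5000+200);j=int((Y[u,v]-.318)*5000+200)
    cv2.circle(img,(i,399-j),3,tuple(int(t) for t in (pp[u,v]*0+[min(255,(P[u,v,2]-.085)*4000),pp[u,v,0],pp[u,v,1]])),-1)
cv2.imwrite("pics/o1.png",img)
# rack edge yaw: plate points
m=(abs(P[...,2]-.088)<.002)&(abs(X-.57)<.15)
A=(P[m][:,:2]*1000).astype(np.float32);print(cv2.minAreaRect(A))
E
```

```text
0.108 [-15.3  15.1] 21.49663340485947 135.52449897153616
0.108 [-4.2 22.5] 22.929173828305178 100.50775965421931
0.108 [ 5.8 22.4] 23.111615528431095 75.51948280694637
0.108 [-13.5  14.2] 19.61480686478392 133.54924635932056
0.108 [-4.  20.2] 20.627747747286136 101.09503063963125
((562.9017944335938, 327.9597473144531), (540.4985961914062, 118.00116729736328), 88.12466430664062)
```

View pics/o1.png

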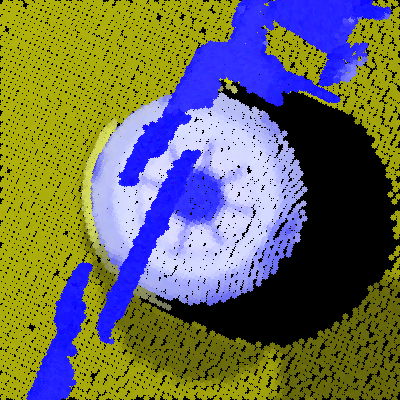

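```bash
python3 -m crank '[[[0,0,0],[0,0,9],0.0854],[[0,0,0],[0,0,9],0.0854],[[0,0,0],[0,0,9],0.0854],[[0,0,0],[0,0,9],0.0854],[[0.0386,0.0074,0.04],[0,0,0],0.0854],[[0,0,0],[0,0,0],0.0854],[[0,0,0],[0,0,0],0.0854]]'; python3 - <<'E'
from h import *
snap("wrist","w2")
crop("w2",220,150,340,240,6,"c6")
E
```

```text
t: 2.33
eef_pos: [0.5553, 0.3477, 0.2462]
tool_rot: [0.0, 0.511, 0.859, 0.001]
contact_force: [0.8, -0.2, 0.5]
gripper_width: 1.001
```

View pics/w2.png

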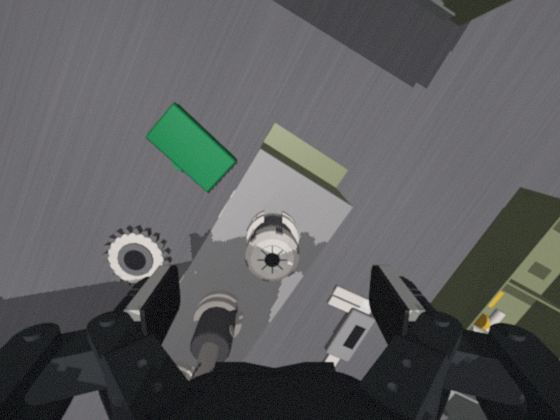

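View pics/c6.png

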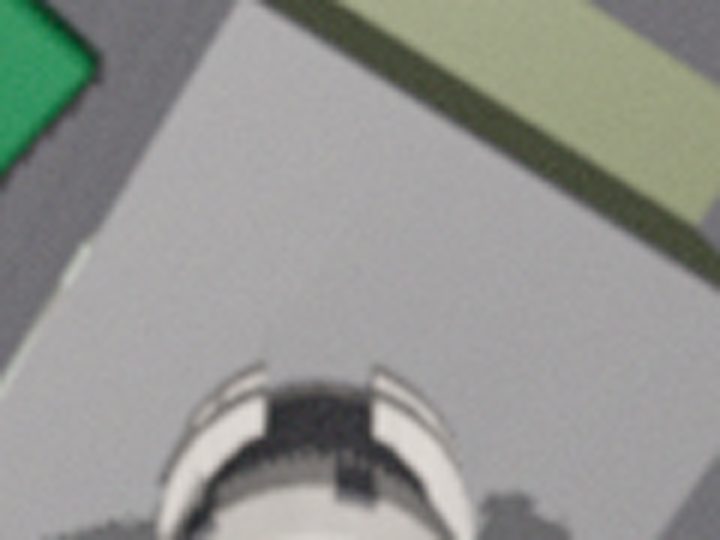

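```bash
python3 - <<'E'
from h import *
crop("w2",240,200,310,290,8,"c7")
p,d,E,k=load("w2");W=pts(d,E,k)
m=(W[...,2]>.143)&(W[...,2]<.156)&(abs(W[...,0]-.567)<.05)&(abs(W[...,1]-.315)<.05)
P=W[m];e=cv2.convexHull(P[:,:2].astype(np.float32)*1000);print(cv2.minEnclosingCircle(e),cv2.fitEllipse(e),np.median(P[:,2]))
from station import bot
o=bot.get_obs();print(o['eef_pos'],o['q'],R.from_quat(o['tool_rot'][[1,2,3,0]]).as_matrix())
E
```

```text
((569.7257690429688, 318.1893615722656), 21.34990882873535) ((569.7161865234375, 318.12591552734375), (42.11249923706055, 42.126556396484375), 40.60615539550781) 0.1488447293614406
[0.55607547 0.34681021 0.2466182 ] [-0.84869381  0.45039065  0.27211642  1.62018426 -0.13256409  1.08731892
 -0.04532533] [[-4.75523516e-01  8.79701726e-01  1.50328168e-03]
 [ 8.79702982e-01  4.75522373e-01  1.06636423e-03]
 [ 2.23238381e-04  1.82952265e-03 -9.99998302e-01]]
```

View pics/c7.png

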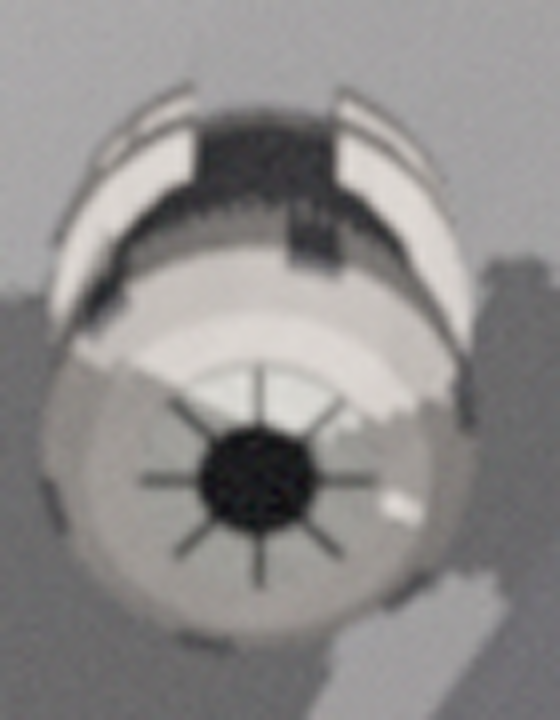

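```bash
python3 - <<'E'
from h import *
c=np.array([.5697,.3182])
L=[ray("w2",240+a/8,200+b/8,.108)[:2] for a,b in((197,128),(198,180),(336,128),(336,186))]
for P in L:print(P,((P-c)*1000).round(1),np.degrees(np.arctan2(*(P-c)[::-1])))
a=L[0]-c;b=L[2]-c
m=(a+b)/2;print("mid",np.degrees(np.arctan2(m[1],m[0])),"width",np.hypot(*(a-b)), "normal",np.degrees(np.arctan2(a[1]-b[1],a[0]-b[0]))-90)
m=(L[0]+L[2]+L[1]+L[3])/4-c;print("mid",np.degrees(np.arctan2(m[1],m[0])))
for s in(0,2):print(np.degrees(np.arctan2(*((L[s]-L[s+1])[::-1]))))
# collet slots
for A,B in(((257,365),(259,585)),((140,480),(372,480)),((172,402),(342,556)),((342,404),(177,556))):
    P,Q=[ray("w2",240+a/8,200+b/8,.1487)[:2] for a,b in(A,B)];print("collet",np.degrees(np.arctan2(*((P-Q)[::-1]))),(P+Q)/2)
E
```

```text
[0.55374784 0.33389112] [-16.   15.7] 135.4726415744335
[0.55663028 0.32870546] [-13.1  10.5] 141.2076443453911
[0.56698585 0.34107432] [-2.7 22.9] 96.76677653036266
[0.57018442 0.3352761 ] [ 0.5 17.1] 88.37503524920197
mid 115.82774170884473 width 0.015061318258322213 normal -241.5149060443973
mid 115.28871223568574
119.06736217735447
118.88320579804358
collet 118.8737586293868 [0.5703435  0.31755031]
collet -151.51665190615043 [0.57035096 0.31713179]
collet 163.7904211028466 [0.57048583 0.31723991]
collet 73.57484156294967 [0.57061657 0.31719443]
```

```bash
python3 -m crank '[[[-0.0321,-0.0016,0.03],[0,0,0],0.0854],[[0,0,0.03],[0,0,0],0.0854],[[0,0,0],[0,0,0],0.0854],[[0,0,0],[0,0,0],0.0854]]'; python3 - <<'E'
from h import *
from station import bot
o=bot.get_obs();print(o['eef_pos'],o['contact_force'])
snap("wrist","w3")
E
```

```text
t: 2.88
eef_pos: [0.5705, 0.3178, 0.1872]
tool_rot: [0.0, 0.512, 0.859, 0.001]
contact_force: [0.5, -0.2, -0.3]
gripper_width: 0.996
[0.57045882 0.31780774 0.18715863] [ 0.49450411 -0.20295957 -0.2516588 ]
```

View pics/w3.png

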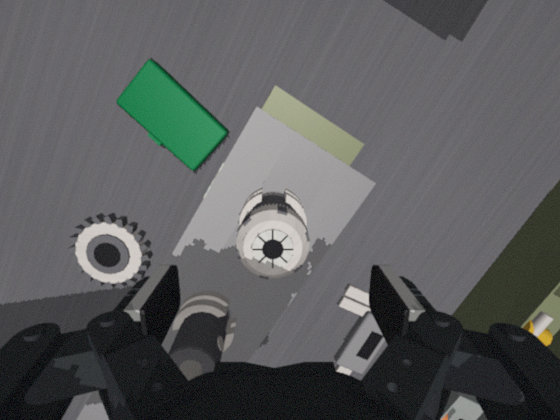

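The nut's hole is at (273,249), centred between the jaws, whose midline is at about 275. Next I'll descend and close on it.

```bash
python3 -m crank '[[[0,0,0.03],[0,0,0],0.0854],[[0,0,0.0205],[0,0,0],0.0854],[[0,0,0],[0,0,0],0.0854],[[0,0,0],[0,0,0],0.06],[[0,0,0],[0,0,0],0.035],[[0,0,0],[0,0,0],0.035],[[0,0,0],[0,0,0],0.035],[[0,0,0],[0,0,0],0.035]]' 60; python3 - <<'E'
from h import *
from station import bot
o=bot.get_obs();print(o['eef_pos'],o['contact_force'],o['torque'],o['gripper_width'])
snap("wrist","w4")
E
```

```text
t: 3.92
eef_pos: [0.5699, 0.3173, 0.1361]
tool_rot: [0.0, 0.513, 0.859, 0.001]
contact_force: [-2.8, -1.4, 4.2]
gripper_width: 0.47
[0.56987911 0.31730653 0.13608476] [-2.8123073  -1.4054082   4.24003789] [-0.223632    0.42372065  0.03404778] 0.47023461290976676
```

View pics/w4.png

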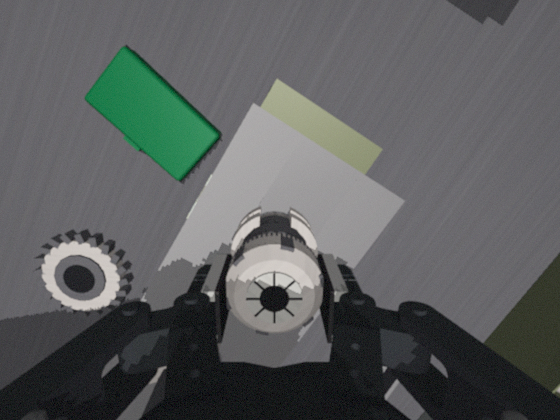

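```bash
python3 -m crank '[[[0,0,-0.01],[0,0,0],0.035],[[0,0,-0.03],[0,0,0],0.035],[[0,0,-0.05],[0,0,0],0.035],[[0,0,-0.06],[0,0,0],0.035],[[0,0,-0.06],[0,0,0],0.035],[[0,0,0],[0,0,0],0.035],[[0,0,0],[0,0,0],0.035]]' 80; python3 - <<'E'
from h import *
from station import bot
o=bot.get_obs();print(o['eef_pos'],o['contact_force'],o['torque'],o['gripper_width'],o['q'])
snap("wrist","w5");snap("side","s5")
crop("side0",0,0,1,1,1,"x");crop("s5",120,20,320,220,3,"c8")
E
```

```text
t: 4.85
eef_pos: [0.5683, 0.3165, 0.3427]
tool_rot: [-0.001, 0.512, 0.859, -0.002]
contact_force: [-0.4, -0.7, -8.6]
gripper_width: 0.468
[0.56831665 0.31653018 0.34269548] [-0.44012512 -0.6684415  -8.59962191] [-0.07983565  0.0753425   0.01072573] 0.4675744076853633 [-0.82029764  0.37663475  0.29975653  1.50903581 -0.11370358  1.27701986
 -0.01222615]
```

View pics/w5.png

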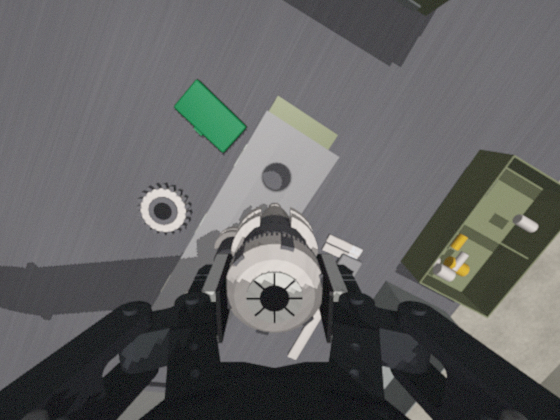

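View pics/c8.png

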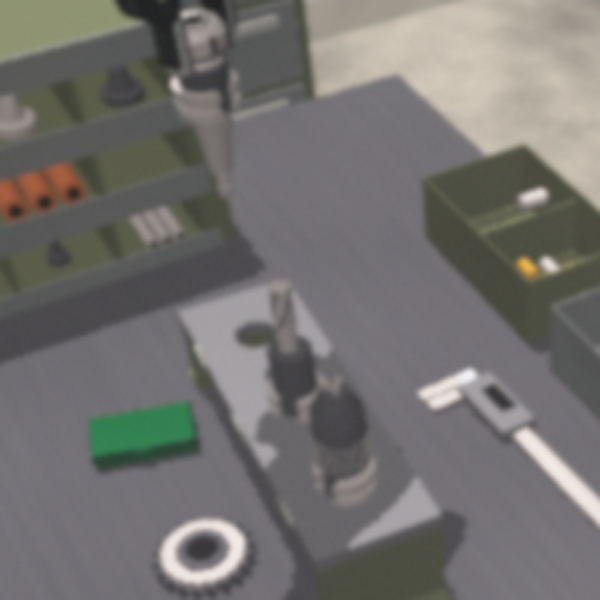

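```bash
python3 - <<'E'
from h import *
for n in("scene0","side0"):
    p,d,E,k=load(n);W=pts(d,E,k)
    m=(W[...,2]>.082)&(W[...,2]<.1)&(abs(W[...,0]-.565)<.09)&(abs(W[...,1]+.18)<.09)
    P=W[m];print(n,len(P),np.median(P,0),cv2.minAreaRect((P[:,:2]*1000).astype(np.float32)))
E
```

```text
scene0 669 [ 0.56934323 -0.18452662  0.08783533] ((564.6503295898438, -185.88172912597656), (96.1348648071289, 87.7757568359375), 21.73676872253418)
side0 1931 [ 0.56169262 -0.19077267  0.08752882] ((564.80224609375, -186.63748168945312), (89.83505249023438, 89.06456756591797), 22.414522171020508)
```

```bash
python3 - <<'E'
from h import *
def f(tag,a,b,u0,v0,s,z):return ray(tag,u0+a/s,v0+b/s,z)
A=f("scene0",257,132,170,170,5,.096);B=f("scene0",262,196,170,170,5,.096);print(A,B,(A+B)/2,np.degrees(np.arctan2(*(B-A)[1::-1])))
A=f("side0",216,243,250,230,4,.096);B=f("side0",281,169,250,230,4,.096);print(A,B,(A+B)/2,np.degrees(np.arctan2(*(B-A)[1::-1])))
print(f("side0",249,216,250,230,4,.088),f("scene0",260,177,170,170,5,.088))
# corners
C=[f("side0",a,b,250,230,4,.088)[:2] for a,b in((228,100),(383,195),(275,335),(114,229))];print(np.mean(C,0),[np.degrees(np.arctan2(*(C[(i+1)%4]-C[i])[::-1])) for i in range(4)])
C=[f("scene0",a,b,170,170,5,.088)[:2] for a,b in((179,127),(332,111),(343,224),(187,240))];print(np.mean(C,0),[np.degrees(np.arctan2(*(C[(i+1)%4]-C[i])[::-1])) for i in range(4)])
E
```

```text
[ 0.54132372 -0.19499761  0.096     ] [ 0.58850332 -0.17542116  0.096     ] [ 0.56491352 -0.18520938  0.096     ] 22.535246392850997
[ 0.5411336  -0.19709772  0.096     ] [ 0.58720627 -0.18008499  0.096     ] [ 0.56416994 -0.18859135  0.096     ] 20.267107333924194
[ 0.56402469 -0.18954205  0.088     ] [ 0.56787905 -0.18469136  0.088     ]
[ 0.56557423 -0.1878116 ] [np.float64(-67.47219738505312), np.float64(-158.14505544071366), np.float64(113.22820526797078), np.float64(21.6453173121394)]
[ 0.56580234 -0.18522573] [np.float64(112.44195356203582), np.float64(22.12143792776946), np.float64(-67.9715455739378), np.float64(-156.5640226069084)]
```

```bash
python3 -m crank '[[[0,0,-0.03],[0,0,0],0.035],[[-0.03,-0.009,0],[0,0,0],0.035],[[-0.055,-0.016,0],[0,0,0],0.035],[[-0.057,-0.0165,0],[0,0,0],0.035],[[-0.057,-0.0165,0],[0,0,0],0.035],[[-0.057,-0.0165,0],[0,0,0],0.035],[[-0.057,-0.0165,0],[0,0,0],0.035],[[-0.057,-0.0165,0],[0,0,0],0.035],[[-0.05,-0.0145,0],[0,0,0],0.035],[[-0.033,-0.01,0],[0,0,0],0.035]]'
python3 -m crank '[[[0,0,0],[0,0,-8],0.035],[[0,0,0],[0,0,-10.5],0.035],[[0,0,0.02],[0,0,-10.5],0.035],[[0,0,0.02],[0,0,-10.5],0.035],[[0,0,0.02],[0,0,-10.5],0.035],[[0,0,0.02],[0,0,-10.5],0.035],[[0,0,0.01],[0,0,-10.5],0.035],[[0,0,0],[0,0,-8],0.035],[[0,0,0],[0,0,-4.5],0.035],[[0,0,0],[0,0,0],0.035]]'
 python3 - <<'E'
from h import *
from station import bot
o=bot.get_obs();print(o['eef_pos'],o['contact_force'],o['torque'],o['gripper_width'],o['q'])
r=R.from_quat(o['tool_rot'][[1,2,3,0]]).as_matrix();print(r, np.degrees(np.arctan2(r[1,0],r[0,0])))
snap("wrist","w6")
E
```

```text
t: 6.2
eef_pos: [0.6674, -0.1477, 0.372]
tool_rot: [-0.002, 0.514, 0.858, -0.002]
contact_force: [0.4, 0.7, -7.8]
gripper_width: 0.464
t: 7.45
eef_pos: [0.6674, -0.1441, 0.2823]
tool_rot: [-0.002, -0.189, 0.982, 0.001]
contact_force: [-0.7, 1.0, -7.7]
gripper_width: 0.47
[ 0.66739694 -0.14408375  0.2822801 ] [-0.74018249  1.01475555 -7.7398902 ] [-0.05880059 -0.04457742 -0.05007074] 0.46979442180369363 [ 0.01635194  0.46601021  0.1522369   1.49651138 -0.07353343  1.18894286
  2.13147484]
[[-9.28517672e-01 -3.71264263e-01 -4.21655701e-03]
 [-3.71270159e-01  9.28524636e-01  6.85222928e-04]
 [ 3.66077828e-03  2.20172339e-03 -9.99990876e-01]] -158.20587388148797
```

View pics/w6.png

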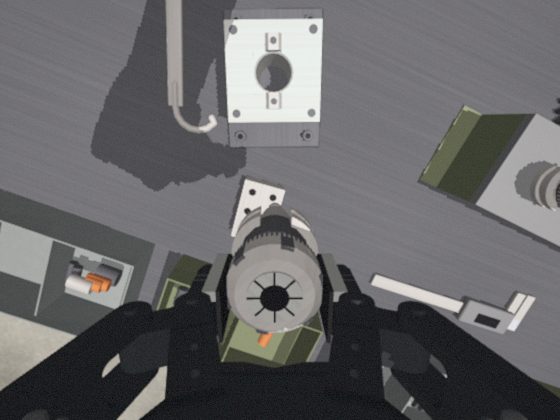

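```bash
python3 - <<'E'
from h import *
crop("w6",215,0,335,130,5,"c9")
crop("w6",220,200,330,335,5,"c10")
crop("w4",220,200,330,335,5,"c11")
a=cv2.imread("pics/c10.png");b=cv2.imread("pics/c11.png");cv2.imwrite("pics/c12.png",cv2.resize(np.hstack([a,b]),(800,490)))
E
```

```text
(no output)
```

View pics/c9.png

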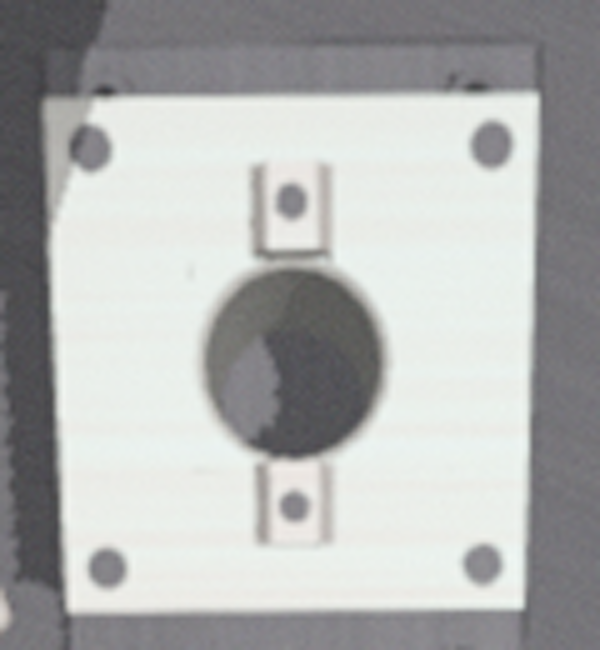

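View pics/c12.png

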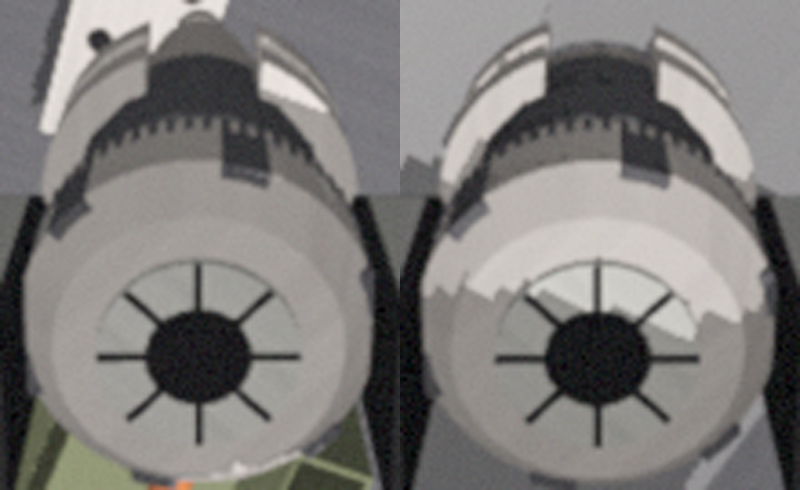

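```bash
python3 - <<'E'
from h import *
for t,rows in(("w4",range(213,226)),("w6",range(211,226))):
    g=cv2.cvtColor(load(t)[0],cv2.COLOR_RGB2GRAY).astype(int)
    print(t)
    for v in rows:print(v,g[v,252:300])
g=cv2.cvtColor(load("w6")[0],cv2.COLOR_RGB2GRAY).astype(int)
for v in(290,296,300,306):print(v,g[v,255:296])
for v in (202,203,204,205,206,207): print(v,g[v,262:290])
E
```

```text
w4
213 [178 185 198 186 168 135 119 126 143 132 130 116 112 109  98  96 101  95
  99  95 101  94  87  88  92 100 103 105 107  98  95  92 104 120 134 122
 103 104 127 156 175 191 199 196 175 147 121 116]
214 [185 160 165 135 114 109 106 110 116 110 104  89  94  96  95  93  93  87
  87  91  88  84  77  77  86  84  95  99  99  96  93  92  85  92  93  90
  90  99 104 111 123 148 175 188 194 186 166 133]
215 [157 119 107 106 103 101 108 112 108  99  93  83  87  82  84  84  80  76
  73  71  70  64  64  67  61  71  81  86  81  88  94  90  88  88  84  81
  82  94 104 103 112 116 125 148 176 195 195 176]
216 [111  99 106 110 122 139 155 150 107  83  84  79  78  68  67  63  50  53
  54  54  49  56  47  55  55  57  56  62  61  63  74  81  75  80  79  83
  85  90 103 114 125 112 111 117 133 161 185 194]
217 [102 109 128 157 177 187 195 180 102  70  72  69  55  51  54  46  52  46
  49  49  53  59  51  55  55  54  54  52  53  51  55  58  67  68  70  77
  85  90 102 144 174 151 128 115 111 119 140 172]
218 [121 156 178 196 206 206 207 184  94  62  53  49  51  51  52  48  57  56
  54  55  58  54  53
[... 5207 characters left out ...]
228 226 225 225 224 224 225 219 205 197 190 193 204 210 221 228
 227 204 135 118 119 121 123 125 120 120]
203 [224 225 228 226 224 225 224 224 214 189 154 129 119 124 129 156 191 217
 222 191 126 115 121 119 123 124 120 123]
204 [226 227 226 224 225 225 220 208 177 134 120 121 128 124 122 120 139 185
 199 158 117 120 114 124 119 120 120 121]
205 [225 228 227 223 225 226 210 165 119 122 125 132 131 127 132 123 116 131
 146 126 121 115 119 117 113 119 120 120]
206 [225 228 225 226 226 224 203 132 105 114 107 106 104 104 106 108 110 106
 105 108 114 123 118 120 119 117 116 118]
207 [226 227 225 226 220 206 176 111 101 101 104 101 100 102 100 100  98  98
  95 107 116 117 120 119 116 119 116 116]
```

```bash
python3 - <<'E'
from h import *
f=lambda a,b,z:ray("w6",215+a/5,0+b/5,z)[:2]
az=lambda d:np.degrees(np.arctan2(d[1],d[0]))
for A,B in(((291,201),(294,506)),((252,164),(256,544)),((330,164),(332,544)),((265,200),(270,506)),((318,200),(323,506))):
    P,Q=f(*A,.096),f(*B,.096);print("key",P,Q,(P+Q)/2,az(P-Q))
print("bore",f(294,362,.088))
C=[f(a,b,.088) for a,b in((43,97),(540,93),(524,609),(68,612))];print(np.mean(C,0),[az(C[(i+1)%4]-C[i]) for i in range(4)])
p,d,E,k=load("w6");W=pts(d,E,k)
m=(W[...,2]>.084)&(W[...,2]<.1)&(abs(W[...,0]-.565)<.09)&(abs(W[...,1]+.18)<.09)
P=W[m];print(np.median(P,0),cv2.minAreaRect((P[:,:2]*1000).astype(np.float32)))
# bore by depth
m2=((W[...,2]<.08)&(np.hypot(W[...,0]-.565,W[...,1]+.187)<.04)).astype(np.uint8)
cs,_=cv2.findContours(m2,0,1);c=max(cs,key=cv2.contourArea);e=cv2.fitEllipse(c);print(e,ray("w6",*e[0],.088))
# chuck axis in w6: hole centre on nut top and stud tip
T=np.array([.66739694,-.14408375,.2822801])
zt=T[2]+.0148-.002
print("holes",ray("w6",274.3,298,T[2]+.0127)[:2]-T[:2],"stud",ray("w6",274.4,204,T[2]-.12)[:2]-T[:2])
E
```

```text
key [ 0.54067983 -0.19545919] [ 0.58787406 -0.17603471] [ 0.56427694 -0.18574695] -157.62862244544615
key [ 0.53778027 -0.20398765] [ 0.59674396 -0.18012486] [ 0.56726212 -0.19205625] -157.96666220149433
key [ 0.53268775 -0.19127445] [ 0.59147937 -0.16695975] [ 0.56208356 -0.1791171 ] -157.53127003274273
key [ 0.54223855 -0.19977964] [ 0.58952642 -0.180166  ] [ 0.56588248 -0.18997282] -157.47274609875106
key [ 0.5387593  -0.19109255] [ 0.58587728 -0.17104228] [ 0.56231829 -0.18106742] -156.9486360242669
bore [ 0.56398485 -0.18556126]
[ 0.56420947 -0.18549738] [np.float64(112.24457823089982), np.float64(22.20801820761466), np.float64(-67.84697549044566), np.float64(-157.57426203659955)]
[ 0.56057802 -0.18684356  0.08815486] ((564.1053466796875, -185.75811767578125), (88.30345916748047, 88.357177734375), 22.471433639526367)
((273.47857666015625, 73.24744415283203), (34.049591064453125, 36.37019729614258), 178.37930297851562) [ 0.56477283 -0.18556811  0.088     ]
holes [-0.00024864 -0.00048829] stud [-0.00446266 -0.00159024]
```

```bash
python3 -m crank '[[[0,0,0],[0,-0.2,-2],0.035],[[0.04,0.0014,0],[0,0,0],0.035],[[0.045,0.0016,0],[0,0,0],0.035],[[0.0258,0.0009,0.02],[0,0,0],0.035],[[0,0,0.025],[0,0,0],0.035],[[0,0,0],[0,0,0],0.035],[[0,0,0],[0,0,0],0.035]]'
cat > st.py <<'E'
from h import *
from station import bot
def st():
    o=bot.get_obs();print(round(o['t'],2),o['eef_pos'].round(4),'F',o['contact_force'].round(1),'M',o['torque'].round(2),o['gripper_width'].round(3),o['q'].round(2))
    r=R.from_quat(o['tool_rot'][[1,2,3,0]]).as_matrix();print('z',r[:,2].round(4), 'yaw',np.degrees(np.arctan2(r[1,0],r[0,0])).round(2)%360)
    return o
E
python3 - <<'E'
from st import *
st();snap("side","s7");snap("scene","sc7");snap("wrist","w7")
crop("s7",240,160,400,340,4,"c13")
E
```

```text
t: 8.38
eef_pos: [0.5667, -0.1852, 0.2404]
tool_rot: [0.002, -0.207, 0.978, 0.0]
contact_force: [0.9, 0.2, -7.2]
gripper_width: 0.465Traceback (most recent call last):
  File "<stdin>", line 2, in <module>
  File "st.py", line 4, in st
    o=bot.get_obs();print(round(o['t'],2),o['eef_pos'].round(4),'F',o['contact_force'].round(1),'M',o['torque'].round(2),o['gripper_width'].round(3),o['q'].round(2))
                                                                                                                         ^^^^^^^^^^^^^^^^^^^^^^^^
AttributeError: 'float' object has no attribute 'round'
```

```bash
sed -i "s/o\['gripper_width'\].round(3)/round(float(o['gripper_width']),3)/" st.py
python3 - <<'E'
from st import *
st();snap("side","s7");snap("scene","sc7");snap("wrist","w7")
crop("s7",240,160,400,340,3,"c13");crop("sc7",170,130,290,250,4,"c14")
a=cv2.imread("pics/c13.png");b=cv2.imread("pics/c14.png")
h=max(a.shape[0],b.shape[0]);a=cv2.resize(a,(int(a.shape[1]*480/a.shape[0]),480));cv2.imwrite("pics/c15.png",cv2.resize(np.hstack([a,b]),(800,int(480*800/(a.shape[1]+b.shape[1])))))
E
```

```text
8.38 [ 0.5667 -0.1852  0.2404] F [ 0.9  0.2 -7.2] M [ 0.01 -0.01 -0.01] 0.465 [ 0.09  0.35  0.15  1.77 -0.06  1.02  2.26]
z [ 0.0048  0.0011 -1.    ] yaw 203.89
```

View pics/w7.png

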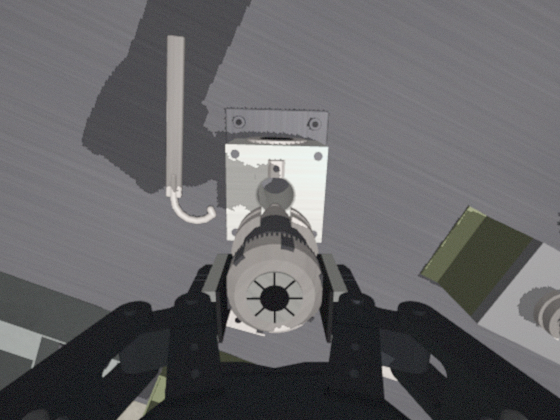

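View pics/c15.png

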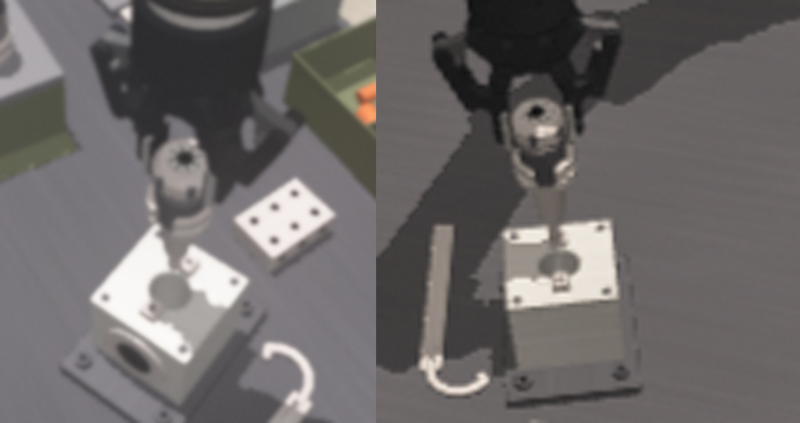

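```bash
python3 -m crank '[[[0.002,0,0],[0,0,0],0.035],[[0,0,0],[0,0,0],0.035],[[0,0,0],[0,0,0],0.035]]'
python3 - <<'E'
from st import *
st();snap("wrist","w8");st()
crop("w8",215,130,335,250,6,"c16")
f=lambda u,v,z:ray("w8",u,v,z)[:2]
p,d,E,k=load("w8");W=pts(d,E,k)
m=(W[...,2]>.084)&(W[...,2]<.092)&(abs(W[...,0]-.565)<.09)&(abs(W[...,1]+.18)<.09)
P=W[m];print(cv2.minAreaRect((P[:,:2]*1000).astype(np.float32)))
E
```

```text
t: 8.9
eef_pos: [0.5639, -0.1862, 0.2395]
tool_rot: [0.002, -0.207, 0.978, 0.0]
contact_force: [-0.6, 0.6, -7.4]
gripper_width: 0.462
8.9 [ 0.5639 -0.1862  0.2395] F [-0.6  0.6 -7.4] M [0.01 0.02 0.  ] 0.462 [ 0.09  0.35  0.15  1.77 -0.06  1.02  2.26]
z [ 0.0033  0.0014 -1.    ] yaw 203.84
8.95 [ 0.5639 -0.1862  0.2395] F [-0.9 -0.2 -8.4] M [ 0.04 -0.04 -0.  ] 0.466 [ 0.09  0.35  0.15  1.77 -0.06  1.02  2.26]
z [ 0.0034  0.0014 -1.    ] yaw 203.84
((564.2197265625, -185.74386596679688), (88.21107482910156, 88.3896255493164), 22.428560256958008)
```

View pics/c16.png

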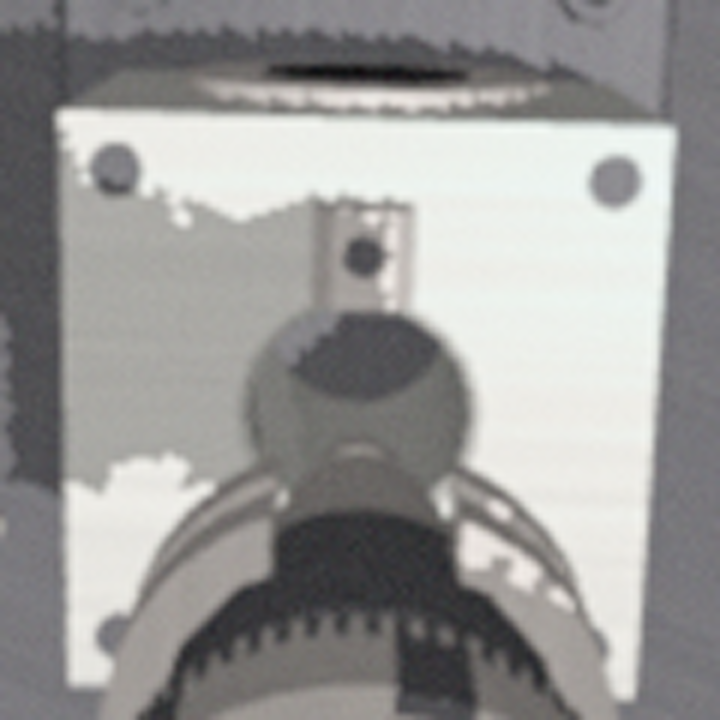

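```bash
python3 -m crank '[[[-0.0005,0.0008,0],[0,0.2,0],0.035],[[0,0,0],[0,0,0],0.035],[[0,0,0.015],[0,0,0],0.035],[[0,0,0.015],[0,0,0],0.035],[[0,0,0.01],[0,0,0],0.035],[[0,0,0],[0,0,0],0.035]]'
python3 -c "
from st import *
st()"
```

```text
t: 9.7
eef_pos: [0.5632, -0.185, 0.1979]
tool_rot: [-0.001, -0.207, 0.978, 0.001]
contact_force: [-1.3, -0.4, -8.7]
gripper_width: 0.467
9.7 [ 0.5632 -0.185   0.1979] F [-1.3 -0.4 -8.7] M [-0.05 -0.02 -0.06] 0.467 [ 0.1   0.39  0.15  1.81 -0.07  0.94  2.26]
z [-2.8e-03  5.0e-04 -1.0e+00] yaw 203.84
```

```bash
python3 -m crank '[[[-0.0010,-0.0004,0.01],[0,-0.1,0],0.035],[[0,0,0.015],[0,0,0],0.035],[[0,0,0.01],[0,0,0],0.035],[[0,0,0],[0,0,0],0.035]]'
python3 -c "
from st import *
st();snap('wrist','w9');crop('w9',215,130,335,250,6,'c17')"
```

```text
t: 10.2
eef_pos: [0.5643, -0.1849, 0.1631]
tool_rot: [-0.0, -0.207, 0.978, 0.001]
contact_force: [0.1, -0.3, -6.9]
gripper_width: 0.468
10.2 [ 0.5643 -0.1849  0.1631] F [ 0.1 -0.3 -6.9] M [-0.04  0.03  0.02] 0.468 [ 0.1   0.44  0.14  1.84 -0.08  0.87  2.27]
z [-9.0e-04  1.2e-03 -1.0e+00] yaw 203.84
```

View pics/c17.png

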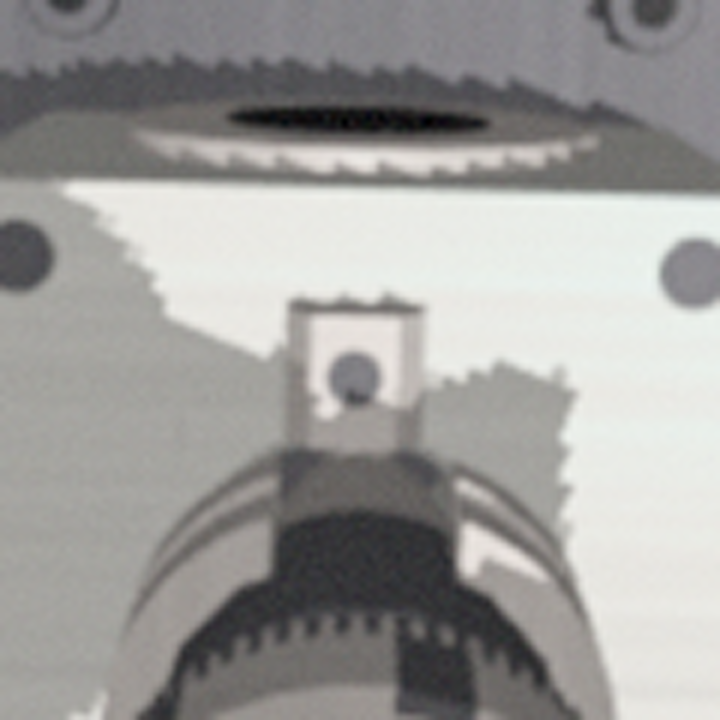

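```bash
python3 - <<'E'
from h import *
f=lambda a,b,z:ray("w9",215+a/6,130+b/6,z)[:2]
T=np.array([.5643,-.1849]);th=np.radians(203.84);x=np.array([np.cos(th),np.sin(th)]);y=np.array([x[1],-x[0]])
loc=lambda P:np.array([(P-T)@x,(P-T)@y])*1000
for n,a,b,z in(("keyL top",306,312,.096),("keyR top",404,314,.096),("keyL base",289,440,.088),("keyR base",422,440,.088),("screw",354,378,.096),("slotL",275,510,.163-.028),("slotR",457,510,.163-.028),("slotLbot",279,462,.115),("slotRbot",452,462,.115),("hole",(274.3-215)*6,(298-130)*6,.163+.0127)):
    print(n,loc(f(a,b,z)).round(2))
C=loc(np.array([.5642,-.1857]));print("bore",C)
E
```

```text
keyL top [32.71 -5.27]
keyR top [32.5  4.8]
keyL base [16.97 -7.41]
keyR base [16.96  7.09]
screw [25.76 -0.34]
slotL [23.38 -7.11]
slotR [23.37  8.32]
slotLbot [22.02 -7.49]
slotRbot [22.01  8.92]
hole [ 0.49 -0.37]
bore [ 0.41481494 -0.69132378]
```

```bash
python3 -m crank '[[[0,-0.0004,0.007],[0,0,-0.6],0.035],[[0,0,0.007],[0,0,0],0.035],[[0,0,0],[0,0,0],0.035],[[0,0,0],[0,0,0],0.035]]'
python3 -c "
from st import *
st();snap('wrist','w10');crop('w10',215,130,335,250,6,'c18')"
```

```text
t: 10.75
eef_pos: [0.5654, -0.1856, 0.1505]
tool_rot: [0.001, -0.212, 0.977, 0.0]
contact_force: [-0.2, -0.1, -7.5]
gripper_width: 0.469
10.75 [ 0.5654 -0.1856  0.1505] F [-0.2 -0.1 -7.5] M [-0.   -0.06  0.03] 0.469 [ 0.11  0.45  0.14  1.85 -0.08  0.85  2.28]
z [ 1.8e-03  7.0e-04 -1.0e+00] yaw 204.44
```

View pics/c18.png

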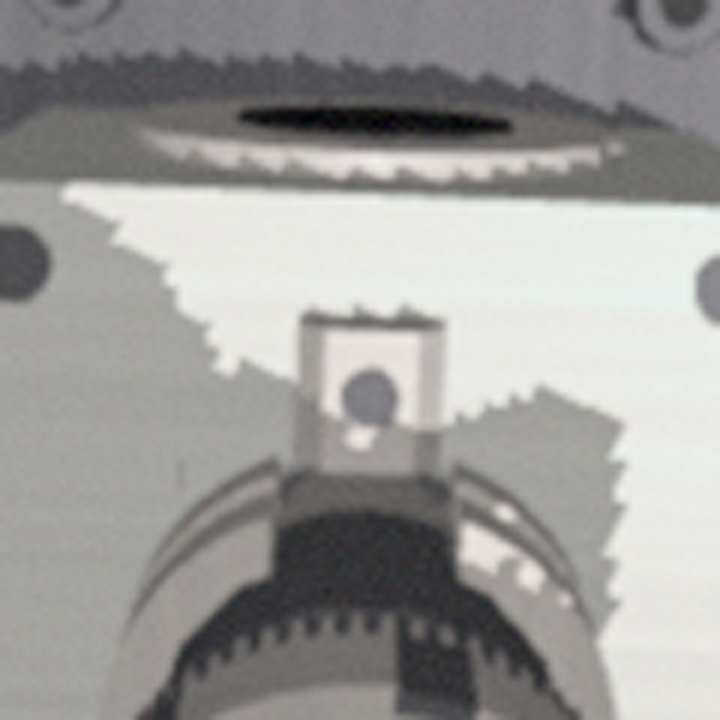

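```bash
cat > an.py <<'E'
from st import *
def an(tag,T,yaw,pts_):
    th=np.radians(yaw);x=np.array([np.cos(th),np.sin(th)]);y=np.array([x[1],-x[0]])
    loc=lambda P:(np.array([(P-T[:2])@x,(P-T[:2])@y])*1000).round(2)
    for n,a,b,z in pts_:print(n,loc(ray(tag,215+a/6,130+b/6,z)[:2]))
    print("hole",loc(ray(tag,274.3,298,T[2]+.0127)[:2]),"bore",loc(np.array([.5643,-.1857])))
E
python3 - <<'E'
from an import *
an("w10",np.array([.5654,-.1856,.1505]),204.44,[("kLt",324,330,.096),("kRt",420,330,.096),("kLb",300,450,.088),("kRb",442,450,.088),("screw",370,397,.096),("sL",275,510,.1225),("sR",457,510,.1225),("sLb",279,475,.1025),("sRb",452,475,.1025)])
E
```

```text
kLt [33.27 -3.32]
kRt [33.27  5.94]
kLb [19.08 -5.95]
kRb [19.08  8.59]
screw [26.63  1.13]
sL [23.3  -7.12]
sR [23.3   8.29]
sLb [20.61 -7.55]
sRb [20.6   8.88]
hole [ 0.51 -0.32] bore [1.04 0.36]
```

```bash
python3 -m crank '[[[0.0005,0.0005,0],[0,0,0],0.035],[[0,0,0.004],[0,0,0],0.035],[[0,0,0.003],[0,0,0],0.035],[[0,0,0.002],[0,0,0],0.035],[[0,0,0],[0,0,0],0.035]]'
python3 -c "
from st import *
st();snap('wrist','w11');crop('w11',215,130,335,250,6,'c19')"
```

```text
t: 11.42
eef_pos: [0.5645, -0.1853, 0.1411]
tool_rot: [0.001, -0.212, 0.977, 0.0]
contact_force: [0.2, 0.2, -7.1]
gripper_width: 0.466
11.43 [ 0.5645 -0.1853  0.1411] F [ 0.2  0.2 -7.1] M [0.02 0.07 0.02] 0.466 [ 0.11  0.46  0.13  1.86 -0.08  0.83  2.28]
z [ 1.1e-03  8.0e-04 -1.0e+00] yaw 204.44
```

View pics/c19.png

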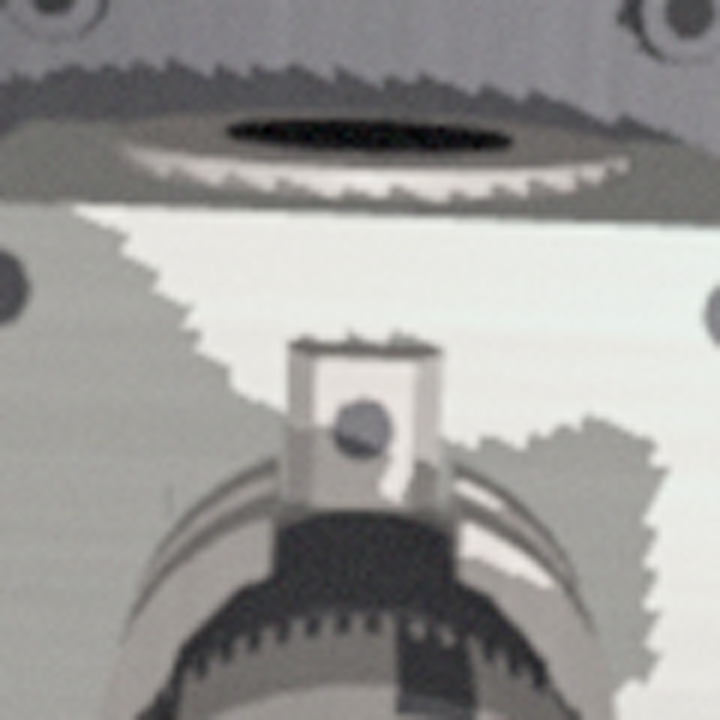

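The key, at columns 287–443 of the crop, now sits inside the slot, at 275–457, with no contact force. I'll go on lowering gently.

```bash
python3 -m crank '[[[0,0,0.0015],[0,0,0],0.035],[[0,0,0.0015],[0,0,0],0.035],[[0,0,0],[0,0,0],0.035],[[0,0,0],[0,0,0],0.035]]'
python3 -c "
from st import *
st()"
python3 -m crank '[[[0,0,0.001],[0,0,0],0.035],[[0,0,0],[0,0,0],0.035],[[0,0,0],[0,0,0],0.035]]'
python3 -c "
from st import *
st()"
```

```text
t: 11.98
eef_pos: [0.5647, -0.1853, 0.1384]
tool_rot: [0.001, -0.212, 0.977, 0.0]
contact_force: [0.2, -0.2, -8.4]
gripper_width: 0.468
11.97 [ 0.5647 -0.1853  0.1384] F [ 0.2 -0.2 -8.4] M [ 0.02  0.02 -0.02] 0.468 [ 0.11  0.47  0.13  1.86 -0.08  0.82  2.28]
z [ 1.7e-03  7.0e-04 -1.0e+00] yaw 204.44
t: 12.35
eef_pos: [0.5647, -0.1853, 0.1374]
tool_rot: [0.001, -0.212, 0.977, 0.0]
contact_force: [-0.3, 0.6, -7.4]
gripper_width: 0.467
12.35 [ 0.5647 -0.1853  0.1374] F [-0.3  0.6 -7.4] M [ 0.01 -0.04 -0.02] 0.467 [ 0.11  0.47  0.13  1.86 -0.08  0.82  2.28]
z [ 1.6e-03  7.0e-04 -1.0e+00] yaw 204.44
```

```bash
python3 -m crank '[[[0,0,0.001],[0,0,0],0.035],[[0,0,0],[0,0,0],0.035],[[0,0,0],[0,0,0],0.035]]'
python3 -c "
from st import *
st()"
python3 -m crank '[[[0,0,0.0007],[0,0,0],0.035],[[0,0,0],[0,0,0],0.035],[[0,0,0],[0,0,0],0.035]]'
python3 -c "
from st import *
st()"
```

```text
t: 12.72
eef_pos: [0.5648, -0.1853, 0.1365]
tool_rot: [0.001, -0.212, 0.977, 0.0]
contact_force: [-0.7, -0.3, -6.9]
gripper_width: 0.466
12.72 [ 0.5648 -0.1853  0.1365] F [-0.7 -0.3 -6.9] M [-0.02 -0.06 -0.06] 0.466 [ 0.11  0.47  0.13  1.86 -0.08  0.82  2.28]
z [ 1.8e-03  6.0e-04 -1.0e+00] yaw 204.44
t: 13.1
eef_pos: [0.5649, -0.1852, 0.1363]
tool_rot: [0.001, -0.212, 0.977, 0.0]
contact_force: [-1.3, 1.5, 1.0]
gripper_width: 0.463
13.1 [ 0.5649 -0.1852  0.1363] F [-1.3  1.5  1. ] M [ 0.33  0.46 -0.02] 0.463 [ 0.11  0.47  0.13  1.86 -0.08  0.82  2.28]
z [ 2.3e-03  8.0e-04 -1.0e+00] yaw 204.44
```

```bash
python3 -m crank '[[[0,0,0],[0,0,0],0.05],[[0,0,0],[0,0,0],0.055],[[0,0,0],[0,0,0],0.055],[[0,0,0],[0,0,0],0.055]]'
python3 -c "
from st import *
st();snap('wrist','w12');snap('side','s12');snap('scene','sc12');crop('s12',240,160,400,340,4,'c20');crop('sc12',170,130,290,250,4,'c21')"
```

```text
t: 13.6
eef_pos: [0.5649, -0.1854, 0.1358]
tool_rot: [0.001, -0.212, 0.977, 0.0]
contact_force: [0.4, -0.0, -0.7]
gripper_width: 0.644
13.6 [ 0.5649 -0.1854  0.1358] F [ 0.4 -0.  -0.7] M [ 0.01 -0.02 -0.02] 0.644 [ 0.11  0.47  0.13  1.86 -0.08  0.82  2.28]
z [ 2.e-03  5.e-04 -1.e+00] yaw 204.44
```

View pics/w12.png

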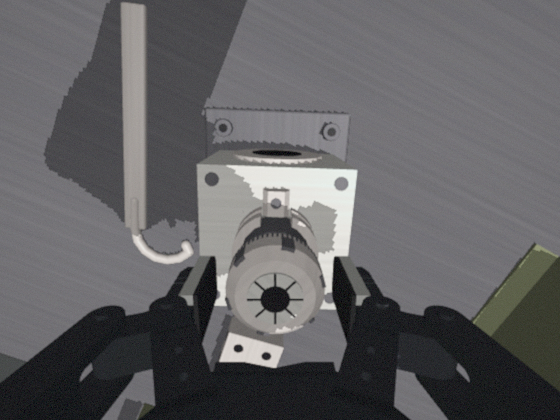

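View pics/c20.png

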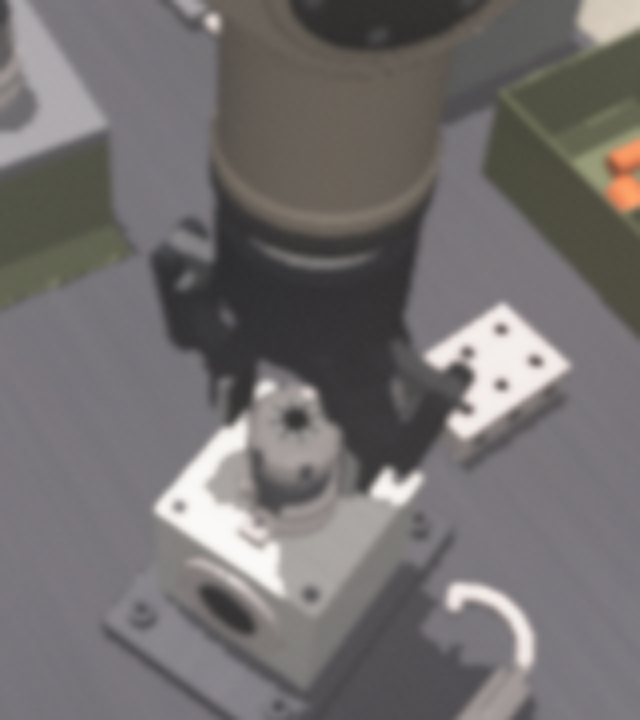

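View pics/c21.png

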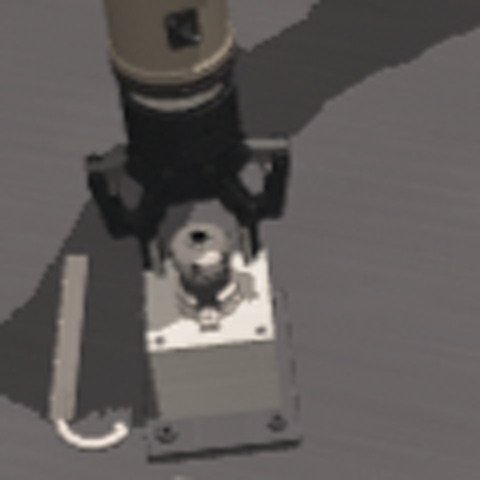

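Seated: the flange lies on the block face with the keys in both slots, and the open jaws straddle the nut, hole at (275,299). I'll regrip and screw in, staying below the earliest possible stop in the first burst.

```bash
python3 -m crank '[[[0.0004,0,0.0002],[0,0,0],0.045],[[0,0,0],[0,0,0],0.035],[[0,0,0],[0,0,0],0.035],[[0,0,0],[0,0,0],0.035]]' 80
python3 -c "
from st import *
st()"
python3 -m crank '[[[0,0,0],[0,0,5],0.035],[[0,0,0.00004],[0,0,9],0.035],[[0,0,0.00004],[0,0,9],0.035],[[0,0,0.00004],[0,0,9],0.035],[[0,0,0],[0,0,0],0.035]]'
python3 -c "
from st import *
st()"
```

```text
t: 14.25
eef_pos: [0.5643, -0.1854, 0.1358]
tool_rot: [0.001, -0.212, 0.977, 0.0]
contact_force: [-2.8, 1.0, 5.0]
gripper_width: 0.471
14.25 [ 0.5643 -0.1854  0.1358] F [-2.8  1.   5. ] M [0.17 0.44 0.03] 0.471 [ 0.11  0.47  0.13  1.86 -0.08  0.82  2.28]
z [ 1.7e-03  8.0e-04 -1.0e+00] yaw 204.44
t: 14.88
eef_pos: [0.5644, -0.1858, 0.1357]
tool_rot: [0.001, 0.067, 0.998, 0.0]
contact_force: [-1.7, -1.6, 5.4]
gripper_width: 0.466
14.88 [ 0.5644 -0.1858  0.1357] F [-1.7 -1.6  5.4] M [-0.09  0.44 -0.01] 0.466 [ 0.01  0.48  0.27  1.87 -0.17  0.82  1.8 ]
z [ 0.0018 -0.     -1.    ] yaw 172.36
```

```bash
python3 -m crank '[[[0,0,0.00004],[0,0,9],0.035],[[0,0,0.00004],[0,0,9],0.035],[[0,0,0.00004],[0,0,9],0.035],[[0,0,0.00004],[0,0,9],0.035],[[0,0,0.00004],[0,0,9],0.035],[[0,0,0.00004],[0,0,9],0.035],[[0,0,0.00004],[0,0,9],0.035]]'
python3 -c "
from st import *
st();snap('wrist','w13')"
```

```text
t: 15.75
eef_pos: [0.5641, -0.1863, 0.1354]
tool_rot: [0.001, 0.58, 0.815, 0.0]
contact_force: [-3.2, -1.5, 5.1]
gripper_width: 0.465
15.75 [ 0.5641 -0.1863  0.1354] F [-3.2 -1.5  5.1] M [-0.22  0.58  0.12] 0.465 [-0.2   0.52  0.55  1.88 -0.36  0.84  0.87]
z [ 1.6e-03 -2.0e-04 -1.0e+00] yaw 109.17
```

View pics/w13.png

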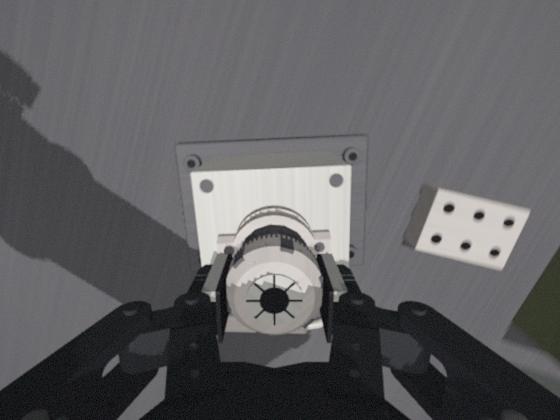

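```bash
for i in 1; do python3 -m crank '[[[0,0,0.00004],[0,0,8],0.035],[[0,0,0.00004],[0,0,8],0.035]]' >/dev/null; python3 -c "
from st import *
st()"; done
python3 -m crank '[[[0,0,0.00004],[0,0,6],0.035],[[0,0,0.00004],[0,0,6],0.035]]' >/dev/null; python3 -c "
from st import *
st()"
```

```text
16.05 [ 0.5639 -0.1864  0.1354] F [-3.3 -1.2  6. ] M [-0.24  0.72  0.09] 0.471 [-0.25  0.54  0.62  1.88 -0.41  0.85  0.64]
z [ 1.4e-03 -2.0e-04 -1.0e+00] yaw 93.19
16.3 [ 0.5639 -0.1864  0.1353] F [-2.9 -0.5  6.9] M [-0.27  0.82  0.13] 0.469 [-0.28  0.56  0.68  1.89 -0.45  0.86  0.47]
z [ 1.2e-03 -2.0e-04 -1.0e+00] yaw 81.26
```

```bash
python3 -m crank '[[[0,0,0.00004],[0,0,6],0.035],[[0,0,0.00004],[0,0,6],0.035]]' >/dev/null; python3 -c "
from st import *
st()"
```

```text
16.55 [ 0.5637 -0.1863  0.1353] F [-4.3 -0.   7.2] M [-0.18  0.89  0.14] 0.464 [-0.32  0.57  0.73  1.89 -0.5   0.87  0.3 ]
z [ 9.e-04 -1.e-04 -1.e+00] yaw 69.26
```

```bash
python3 -m crank '[[[0,0,0.00003],[0,0,6],0.035],[[0,0,0.00003],[0,0,6],0.035]]' >/dev/null; python3 -c "
from st import *
st()"
```

```text
16.8 [ 0.5636 -0.1863  0.1352] F [-4.4 -0.4  7.8] M [-0.07  0.94  0.15] 0.468 [-0.36  0.59  0.79  1.89 -0.54  0.88  0.13]
z [ 8.e-04  1.e-04 -1.e+00] yaw 57.26
```

```bash
python3 -m crank '[[[0,0,0.00003],[0,0,6],0.035],[[0,0,0.00003],[0,0,6],0.035]]' >/dev/null; python3 -c "
from st import *
st()"
```

```text
17.05 [ 0.5636 -0.1862  0.1352] F [-5.3  0.5  8.4] M [-0.02  1.04  0.14] 0.469 [-0.39  0.62  0.84  1.89 -0.58  0.9  -0.04]
z [ 6.e-04  3.e-04 -1.e+00] yaw 45.26
```

```bash
python3 -m crank '[[[0,0,0.00003],[0,0,6],0.035],[[0,0,0.00003],[0,0,6],0.035]]' >/dev/null; python3 -c "
from st import *
st()"
```

```text
17.3 [ 0.5635 -0.1861  0.1351] F [-5.1  0.7  8.7] M [0.1  1.07 0.08] 0.466 [-0.42  0.64  0.9   1.89 -0.63  0.92 -0.21]
z [ 4.e-04  5.e-04 -1.e+00] yaw 33.26
```

```bash
python3 -m crank '[[[-0.0004,-0.0003,0],[0,0,6],0.035],[[0,0,0],[0,0,6],0.035]]' >/dev/null; python3 -c "
from st import *
st()"
```

```text
17.55 [ 0.5633 -0.186   0.135 ] F [-3.5  0.7  7.7] M [0.07 0.82 0.14] 0.465 [-0.45  0.67  0.95  1.9  -0.68  0.93 -0.38]
z [ 1.e-03  3.e-04 -1.e+00] yaw 21.27
```

```bash
python3 -m crank '[[[0,0,0.00003],[0,0,5],0.035],[[0,0,0.00003],[0,0,5],0.035]]' >/dev/null; python3 -c "
from st import *
st()"
```

```text
17.8 [ 0.5633 -0.1859  0.135 ] F [-3.7  1.3  8.6] M [0.11 0.83 0.09] 0.47 [-0.47  0.69  0.99  1.9  -0.71  0.95 -0.52]
z [ 8.e-04  5.e-04 -1.e+00] yaw 11.31
```

```bash
python3 -m crank '[[[0,0,0.00003],[0,0,5],0.035],[[0,0,0.00003],[0,0,5],0.035]]' >/dev/null; python3 -c "
from st import *
st()"
```

```text
18.05 [ 0.5633 -0.1858  0.135 ] F [-4.2  0.7  7.7] M [0.18 0.87 0.1 ] 0.467 [-0.49  0.72  1.03  1.9  -0.75  0.97 -0.66]
z [ 8.e-04  6.e-04 -1.e+00] yaw 1.31
```

```bash
python3 -m crank '[[[0,0,0.00003],[0,0,5],0.035],[[0,0,0.00003],[0,0,5],0.035]]' >/dev/null; python3 -c "
from st import *
st()"
```

```text
18.3 [ 0.5633 -0.1857  0.1349] F [-5.3  1.7  9.1] M [0.27 0.88 0.1 ] 0.466 [-0.51  0.74  1.07  1.9  -0.79  1.   -0.8 ]
z [ 7.e-04  8.e-04 -1.e+00] yaw 351.32
```

```bash
python3 -m crank '[[[0,0,0.00003],[0,0,5],0.035],[[0,0,0.00003],[0,0,5],0.035]]' >/dev/null; python3 -c "
from st import *
st()"
```

```text
18.55 [ 0.5633 -0.1856  0.1348] F [-3.8  1.6  7.6] M [0.31 0.97 0.11] 0.466 [-0.53  0.77  1.11  1.9  -0.82  1.02 -0.94]
z [ 7.e-04  1.e-03 -1.e+00] yaw 341.32
```

```bash
python3 -m crank '[[[0,0,0.00003],[0,0,5],0.035],[[0,0,0.00003],[0,0,5],0.035]]' >/dev/null; python3 -c "
from st import *
st()"
```

```text
18.8 [ 0.5636 -0.1857  0.1348] F [-3.4  1.3  8.8] M [0.18 0.73 0.82] 0.467 [-0.55  0.8   1.15  1.9  -0.86  1.04 -1.09]
z [ 1.e-03  4.e-04 -1.e+00] yaw 331.38
```

Mz jumped from about 0.1 to 0.82 N m, which suggests the stop. A small extra turn should confirm it.

```bash
python3 -m crank '[[[0,0,0],[0,0,2],0.035],[[0,0,0],[0,0,0],0.035]]' >/dev/null; python3 -c "
from st import *
st();snap('wrist','w14');snap('side','s14');crop('w14',200,190,350,340,5,'c22')"
```

```text
19.05 [ 0.5636 -0.1857  0.1348] F [-3.8  1.7  8.4] M [0.17 0.84 0.99] 0.461 [-0.55  0.8   1.16  1.9  -0.87  1.05 -1.11]
z [ 4.e-04 -2.e-04 -1.e+00] yaw 329.63
```

View pics/c22.png

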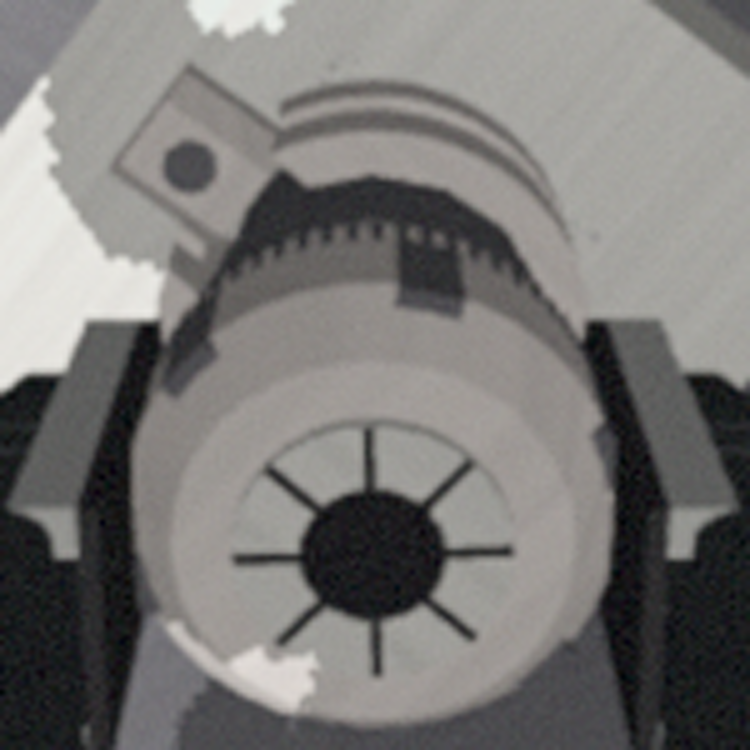

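Mz is 0.99 and the nut slipped about 2° in the grip, so it is bottomed. Now I'll back off 90°.

```bash
python3 -m crank '[[[0,0,0],[0,0,-6],0.035],[[0,0,-0.00004],[0,0,-9],0.035],[[0,0,-0.00004],[0,0,-9],0.035],[[0,0,-0.00004],[0,0,-9],0.035],[[0,0,-0.00004],[0,0,-9],0.035]]' >/dev/null; python3 -c "
from st import *
st()"
python3 -m crank '[[[0,0,-0.00004],[0,0,-9],0.035],[[0,0,-0.00004],[0,0,-9],0.035],[[0,0,-0.00004],[0,0,-9],0.035],[[0,0,-0.00004],[0,0,-9],0.035],[[0,0,-0.00004],[0,0,-9],0.035],[[0,0,0],[0,0,-3],0.035],[[0,0,0],[0,0,0],0.035]]' >/dev/null; python3 -c "
from st import *
st();snap('wrist','w15');snap('side','s15');crop('w15',200,190,350,340,5,'c23')"
```

```text
19.77 [ 0.5636 -0.1862  0.135 ] F [-3.  -1.1  5.3] M [-0.07  0.68 -0.18] 0.468 [-0.47  0.69  0.99  1.9  -0.71  0.95 -0.51]
z [ 1.7e-03 -1.0e-04 -1.0e+00] yaw 11.73
20.65 [ 0.5641 -0.1864  0.1352] F [-1.6 -1.4  6. ] M [-0.39  0.3   0.07] 0.467 [-0.35  0.59  0.78  1.89 -0.53  0.88  0.16]
z [ 2.7e-03 -4.0e-04 -1.0e+00] yaw 59.41
```

View pics/c23.png

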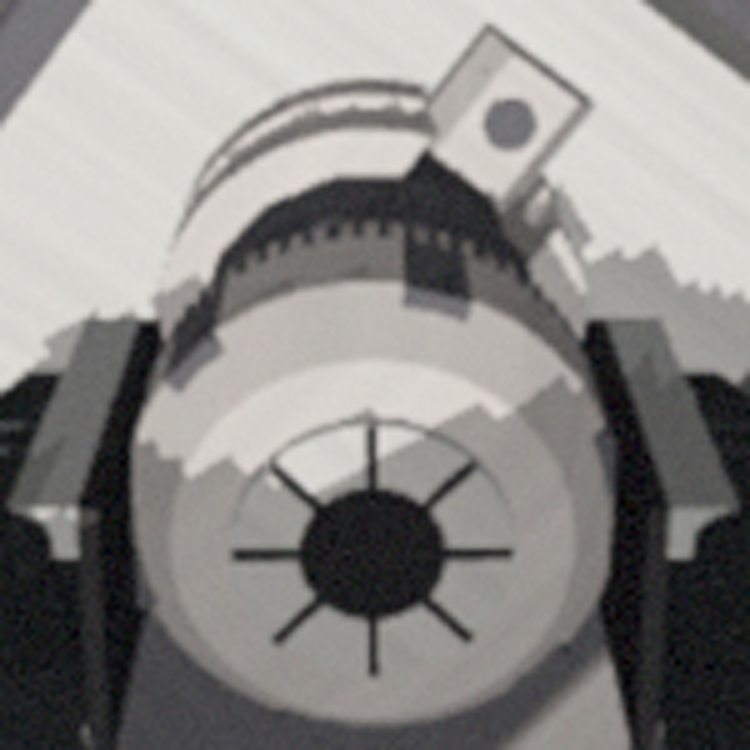

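View pics/s15.png

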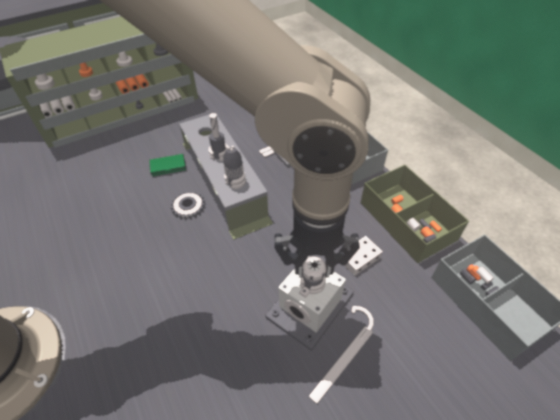

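The pad windup of about 2° relaxed, so the nut has turned about 88°. Next I'll add the missing 2°, let it settle and check again.

```bash
python3 -m crank '[[[0,0,0],[0,0,-2],0.035],[[0,0,0],[0,0,0],0.035],[[0,0,0],[0,0,0],0.035]]' >/dev/null; python3 -c "
from st import *
st();snap('wrist','w16');crop('w16',200,190,350,340,5,'c24')
f=lambda t,a,b:ray(t,200+a/5,190+b/5,.1455)[:2]
az=lambda t,A,B:np.degrees(np.arctan2(*(f(t,*A)-f(t,*B))[::-1]))
print('collet vert: stop',az('w14',(369,430),(377,675)),'horiz',az('w14',(513,550),(234,559)));print('back',az('w15',(371,425),(373,675)),az('w15',(513,552),(234,554)))
"
```

```text
21.12 [ 0.5641 -0.1864  0.1352] F [-1.5 -2.4  6. ] M [-0.36  0.32  0.03] 0.464 [-0.35  0.59  0.77  1.89 -0.53  0.88  0.19]
z [ 2.5e-03 -8.0e-04 -1.0e+00] yaw 61.36
collet vert: stop -28.702412717303027 horiz -118.27929804878592
back 59.82685595945218 -30.179092354364684
```

View pics/c24.png

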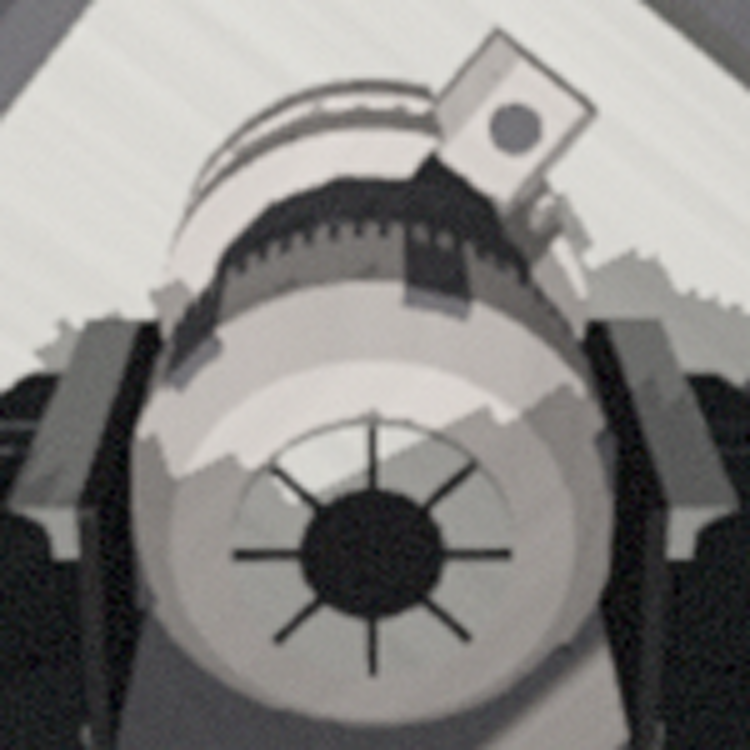

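```bash
python3 -m crank '[[[0,0,0],[0,0,-2],0.035],[[0,0,0],[0,0,0],0.035],[[0,0,0],[0,0,0],0.035],[[0,0,0],[0,0,0],0.035]]' >/dev/null; python3 -c "
from st import *
st();snap('wrist','w17');st();print(bot.hand_in())"
```

```text
21.68 [ 0.5641 -0.1864  0.1352] F [-0.8 -2.2  5.8] M [-0.41  0.37 -0.02] 0.468 [-0.34  0.58  0.76  1.89 -0.52  0.87  0.22]
z [ 2.5e-03 -8.0e-04 -1.0e+00] yaw 63.36
21.73 [ 0.5641 -0.1864  0.1352] F [-0.2 -1.8  6.3] M [-0.41  0.31  0.01] 0.467 [-0.34  0.58  0.76  1.89 -0.52  0.87  0.22]
z [ 2.5e-03 -8.0e-04 -1.0e+00] yaw 63.36
the job is handed in; nothing more can be done
None
```

The collet chuck is in the fixture, its nut was screwed to the stop and backed off about a quarter turn, and the job was handed in at 21.7 s with the gripper still holding the nut at 80 N.

- **Seating:** The chuck went over the keys without resistance and touched down at the expected height. I opened the jaws briefly so it could settle; the pictures then showed the flange lying on the block with the keys in the slots. I regripped and screwed from there.
- **Stop:** I turned the nut about 235° clockwise. Wrist torque rose from about 0.1 to 0.99 N m and the nut stopped following the jaws, so I took it as bottomed out.
- **Back-off:** The gripper turned back about 93.7°. About 2° of that only undid twist in the pads, as the collet lines in the camera showed. After the first 89.8° they put the nut at 88.3° back, so it should now be at about 92°. The last 2° were for the play at the keys, which I could not measure, so I put the back-off on the chuck at 88–92°.
- **Last readings:** The tool was pressing down with about 6 N, with no notable torque about the nut's axis. A side picture taken after the main back-off showed the other tooling in place.
- **Disagreement:** The slot direction came out about 2° apart by two methods before placing. I used the offset of the slot's middle, and the keys fitted.

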